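# Clamp a crate in the packing jig and fill it with wedge planters head to tail

### The arm

A 6-joint arm with a two-finger parallel gripper is mounted at the origin on the work surface. World frame = base frame: x ahead of the robot, y to its left, z up, the work surface at z = 0. Lengths are in m, angles in rad, forces in N, time in s.
With the tool pointing down it reaches from about 0.375 to 0.9 m from the base axis. Payload 3.1 kg.
Tool frame: the origin (TCP) lies where the fingers leave the gripper's body, on its centre line; the fingertips stand 73 mm ahead of it and the grasp point (between the pads) lies 54 mm ahead of it; z points along the fingers, y is the line along which they close (so a half turn about z gives the same grasp; the last joint's range is limited). The gripper opens to 85 mm and grips with 20 to 120 N. Pads are 22 mm wide; open, the fingers measure 114 mm over their backs; the gripper's body (76 mm by 85 mm) begins 54 mm behind the grasp point. The pads swing forward as they close: fully open they stand 13 mm farther back than shut.
Start: joints at [-1.462, 0.527, 1.433, -0, 1.181, -0.178], TCP at [0.177, -0.599, 0.304] pointing down, gripper open.
Joint ranges: [-3.08, 3.08], [-0.75, 2.2], [0.22, 2.44], [-1.43, 4.57], [0, 2.65], [-2.85, 2.85]. Speed limits (rad/s): [2.79, 2.79, 3.14, 3.14, 3.14, 3.14].

### API

Orientations are given as a unit quaternion [x, y, z, w].
In Python, from station import manip gives the robot as it stands.
- The arm moves only by the shell command python3 -m crank 'ROWS' [FORCE]. ROWS is JSON, a list of rows, each an object with "dp": the shift along the tool's x, y, z normalised to -1 to 1, where 1 is 50 cm, a list of three; "delta_rot": the turn, a rotation vector about the tool's x, y, z normalised to -1 to 1, where 1 is 2 pi rad, a list of three; "fingers": the opening, from -1 (shut) to 1 (fully open). A call has 1 to 12 rows; each row shifts and turns the commanded pose from where the row before left it, along the tool's axes as they then stand; what a row does not reach is not made up. A row lasts 1/12 s, in which the tool goes at most 41.7 mm and 7.16 degrees, less where a joint would pass 70% of its speed; a pose out of reach is approached as far as the arm can. A call with a number of a shift or a turn outside -1 to 1 is refused whole. A call with a gripper value outside its range is refused whole. The fingers move at their own pace and stop on an object; FORCE is the grip in N (left out, the last holds). Time passes only in rows, so rows that do not move let the fingers close. It gives the time, the measured TCP pose, the force, the opening and the grip force at its end, in the units of the state.
- manip.sense(): the state, without advancing time (a new reading comes with each control period).
- manip.snapshot(name): name is "side" or "top" or "wrist"; returns (picture, depth): 480x640x3 uint8, red, green, blue; 480x640 float32, m along the optical axis (not along the pixel's ray), 0 where there is no reading.
- manip.camera_model(name): a dict with "fx", "fy", "cx", "cy" (pixels), "origin" and "attitude" of the camera in the world. Camera axes: x right, y up, looking along -z (the intrinsics and any distortion apply to the point x, -y, -z); pixel columns grow to the right and rows downward; lengths in m; the calibration is good to about 2 mm. A picture is of the moment at which its call begins: read the wrist's pose just before it. camera_model takes no time and is no camera call; for the wrist camera it gives the pose at the moment of the call.
- manip.sign_off(): hands the job in; it is judged then, once.
The state is a dict: "t": time; "q": joint angles; "qd": joint speeds; "tau": joint torques, N m; "tcp_pos": TCP position; "tool_rot": TCP orientation; "force": force on the tool from outside, world axes, zero at the start; "ft_torque": the same for the moment, N m; "finger_gap": opening from 0.0 (shut) to 1.0 (fully open); "gripper_force": force on a finger pad.
Only numpy, scipy, OpenCV 4.12 (cv2) and the standard library are available. Lean on these libraries where they do the work, as an engineer would, in place of code of your own. Each camera call takes 0.05 s, during which the arm holds its last target. There are 200 camera calls.

### The job

Push the empty crate along the packing jig right up against its two steel stops and swing the red-handled toggle clamp over centre, fully down, so that its rubber foot holds the crate. With the crate clamped, pack all the wedge-shaped planters into it in one close row, upright and flat on its floor, lying across the crate and alternately head to tail. Then swing the clamp fully back open, leaving the packed crate against the stops, and leave the two jars and the tape roll alone.

Things in the scene. Friction and masses are not known exactly. Their poses are not given: they have to be found in the camera images.
- jig: Fixed packing jig, plywood board 170 x 480 mm, reaching from y = -190 to +290 mm, 10 mm thick. Origin: on the bench, under the home crate's centre; y runs along the board to the stops and clamp, x across. The crate slides along y on white runners (top 14 mm up) between guides (2.5 mm play, 32 mm up). Steel stops at x = -48 and +48 mm: faces at y = +130 mm, 52 mm up; the clamp stands behind them.
- crate: Loose open wooden crate, 0.8 kg: outside 138 (x) x 260 (y) x 50 mm high, inside 120 x 220 mm; floor 8 mm thick, end boards (-y, +y) 20 mm, sides 9 mm (tops 48 mm up). Origin: centre of the underside; axes nearly parallel to the jig's. Starts on the runners 25 to 42 mm short of the stops; home, it is at x = 0, y = 0, z = 14 mm of the jig. Pushing it takes 3 to 7 N.
- clamp (a joint): Handle angle (rad) about its hinge: 0 = fully closed on its stop (handle lies back along the jig's +y, 0.10 rad above level); grows as the handle is lifted: 1.47 upright, 1.70 fully open, leaning towards the crate, clamp arm raised 70 degrees. Dead centre 0.10, locked below it. From 0.45 to 0.10 the foot's spring resists with 1 to 4 N at the grip; elsewhere it stays where left (friction 1 N).
- clamp_grip (a point): Point on the middle line of the clamp's red grip, 115 mm from the hinge. The grip is 20 mm wide (along the jig's x), 18 mm thick, and reaches from 51 to 137 mm from the hinge. Pinched across its width from above, it can turn between the fingers as the handle swings.
- clamp_hinge (a point): Handle hinge, a fixed point of the jig at x = 0, y = +219, z = 98 mm; its axis runs along the jig's x. With the handle at angle q the grip point is at x = 0, y = 219 + 115 cos(0.10 + q), z = 98 + 115 sin(0.10 + q) mm in the jig's frame.
- clamp_foot: Black rubber foot, 18 mm across, sprung, at the end of the clamp arm; origin: centre of its underside. Closed, it presses with about 24 N at x = 0, y = +120 mm of the jig, on the home crate's end board; the arm above it then reaches y = +108 mm and 105 mm above the bench. Not to be handled.
- planter1: Loose terracotta planter, a wedge seen from above, 0.28 kg: 110 mm long, 60 mm wide at the heel (-x end), 36 mm at the toe (+x end), 55 mm high, floor 7 mm. A cross web 8 mm thick along y at x = 0, top 54 mm up, parts it into two open cells 45 mm long, 25 to 46 mm wide: pinch the web from above, a finger in each cell. Origin: centre of the underside. Three or four are present, upright on the bench.
- planter2: Loose terracotta planter, a wedge seen from above, 0.28 kg: 110 mm long, 60 mm wide at the heel (-x end), 36 mm at the toe (+x end), 55 mm high, floor 7 mm. A cross web 8 mm thick along y at x = 0, top 54 mm up, parts it into two open cells 45 mm long, 25 to 46 mm wide: pinch the web from above, a finger in each cell. Origin: centre of the underside. Three or four are present, upright on the bench.
- planter3: Loose terracotta planter, a wedge seen from above, 0.28 kg: 110 mm long, 60 mm wide at the heel (-x end), 36 mm at the toe (+x end), 55 mm high, floor 7 mm. A cross web 8 mm thick along y at x = 0, top 54 mm up, parts it into two open cells 45 mm long, 25 to 46 mm wide: pinch the web from above, a finger in each cell. Origin: centre of the underside. Three or four are present, upright on the bench.
- planter4: Loose terracotta planter, a wedge seen from above, 0.28 kg: 110 mm long, 60 mm wide at the heel (-x end), 36 mm at the toe (+x end), 55 mm high, floor 7 mm. A cross web 8 mm thick along y at x = 0, top 54 mm up, parts it into two open cells 45 mm long, 25 to 46 mm wide: pinch the web from above, a finger in each cell. Origin: centre of the underside. Three or four are present, upright on the bench.
- planter1_toe (a point): Middle of the narrow end face (toe) of planter1, 55 mm along +x from its origin, 27.5 mm up.
- planter2_toe (a point): Middle of the narrow end face (toe) of planter2, 55 mm along +x from its origin, 27.5 mm up.
- planter3_toe (a point): Middle of the narrow end face (toe) of planter3, 55 mm along +x from its origin, 27.5 mm up.
- planter4_toe (a point): Middle of the narrow end face (toe) of planter4, 55 mm along +x from its origin, 27.5 mm up.
- jar_tall: Bystander: dark glazed jar, 96 mm across, 110 mm high. Origin: centre of its underside. Leave alone.
- jar_squat: Bystander: brown glazed squat jar, 92 mm across, 80 mm high. Origin: centre of its underside. Leave alone.
- tape: Bystander: roll of brown packing tape lying flat, 104 mm across, 48 mm high. Origin: centre of its underside. Leave alone.

How it is judged:
On the way, in this order (a step that is already met when the one before it is completed fails the run):
1. the crate stands against the stops (within 5 mm) and the clamp is closed past centre with its foot pressing on the crate (y of crate in the frame of jig above -0.005 m and z of crate in the frame of jig below 0.019 m and angle between crate's own z axis and vertical below 0.04 rad and value of joint clamp below 0.12 rad and contact force between clamp_foot and crate above 8 N), for 0.3 s.
2. with the crate home and still clamped, every planter stands flat on the crate's floor, across it, in one close row alternately head to tail (all of step 1 and z of planter1 in the frame of crate between 0.003 and 0.013 m and angle between each of planter1, planter2, planter3, planter4's own z axis and vertical below 0.1 rad and x of planter1 in the frame of crate between -0.015 and 0.015 m and y of planter1 in the frame of crate between -0.092 and 0.092 m and angle between the x axis of each of planter1, planter2, planter3, planter4 and the x axis of crate, either way round below 0.2 rad and z of planter2 in the frame of crate between 0.003 and 0.013 m and x of planter2 in the frame of crate between -0.015 and 0.015 m and y of planter2 in the frame of crate between -0.092 and 0.092 m and z of planter3 in the frame of crate between 0.003 and 0.013 m and x of planter3 in the frame of crate between -0.015 and 0.015 m and y of planter3 in the frame of crate between -0.092 and 0.092 m and z of planter4 in the frame of crate between 0.003 and 0.013 m and x of planter4 in the frame of crate between -0.015 and 0.015 m and y of planter4 in the frame of crate between -0.092 and 0.092 m and (horizontal distance between planter1 and planter2 above 0.075 m or x of planter1_toe in the frame of planter2 below -0.03 m) and (horizontal distance between planter1 and planter3 above 0.075 m or x of planter1_toe in the frame of planter3 below -0.03 m) and (horizontal distance between planter1 and planter4 above 0.075 m or x of planter1_toe in the frame of planter4 below -0.03 m) and (horizontal distance between planter2 and planter3 above 0.075 m or x of planter2_toe in the frame of planter3 below -0.03 m) and (horizontal distance between planter2 and planter4 above 0.075 m or x of planter2_toe in the frame of planter4 below -0.03 m) and (horizontal distance between planter3 and planter4 above 0.075 m or x of planter3_toe in the frame of planter4 below -0.03 m) and (horizontal distance between planter1 and planter2 below 0.063 m or horizontal distance between planter1 and planter3 below 0.063 m or horizontal distance between planter1 and planter4 below 0.063 m) and (horizontal distance between planter2 and planter1 below 0.063 m or horizontal distance between planter2 and planter3 below 0.063 m or horizontal distance between planter2 and planter4 below 0.063 m) and (horizontal distance between planter3 and planter1 below 0.063 m or horizontal distance between planter3 and planter2 below 0.063 m or horizontal distance between planter3 and planter4 below 0.063 m) and (horizontal distance between planter4 and planter1 below 0.063 m or horizontal distance between planter4 and planter2 below 0.063 m or horizontal distance between planter4 and planter3 below 0.063 m)), for 0.3 s.
3. the clamp is swung fully back open (value of joint clamp above 1.35 rad), for 0.2 s.
At the end, for the whole second after the job is handed in: Clamp handle above 1.35 rad; crate level, within 5 mm of the stops. Each planter flat on the crate floor (5 mm, 0.1 rad), across it (0.2 rad, within 15 mm of its middle line), a neighbour under 63 mm off centre to centre and every neighbour pointing the other way; all at rest (value of joint clamp above 1.35 rad and y of crate in the frame of jig above -0.005 m and z of crate in the frame of jig below 0.019 m and angle between crate's own z axis and vertical below 0.04 rad and z of planter1 in the frame of crate between 0.003 and 0.013 m and angle between each of planter1, planter2, planter3, planter4's own z axis and vertical below 0.1 rad and x of planter1 in the frame of crate between -0.015 and 0.015 m and y of planter1 in the frame of crate between -0.092 and 0.092 m and angle between the x axis of each of planter1, planter2, planter3, planter4 and the x axis of crate, either way round below 0.2 rad and z of planter2 in the frame of crate between 0.003 and 0.013 m and x of planter2 in the frame of crate between -0.015 and 0.015 m and y of planter2 in the frame of crate between -0.092 and 0.092 m and z of planter3 in the frame of crate between 0.003 and 0.013 m and x of planter3 in the frame of crate between -0.015 and 0.015 m and y of planter3 in the frame of crate between -0.092 and 0.092 m and z of planter4 in the frame of crate between 0.003 and 0.013 m and x of planter4 in the frame of crate between -0.015 and 0.015 m and y of planter4 in the frame of crate between -0.092 and 0.092 m and (horizontal distance between planter1 and planter2 above 0.075 m or x of planter1_toe in the frame of planter2 below -0.03 m) and (horizontal distance between planter1 and planter3 above 0.075 m or x of planter1_toe in the frame of planter3 below -0.03 m) and (horizontal distance between planter1 and planter4 above 0.075 m or x of planter1_toe in the frame of planter4 below -0.03 m) and (horizontal distance between planter2 and planter3 above 0.075 m or x of planter2_toe in the frame of planter3 below -0.03 m) and (horizontal distance between planter2 and planter4 above 0.075 m or x of planter2_toe in the frame of planter4 below -0.03 m) and (horizontal distance between planter3 and planter4 above 0.075 m or x of planter3_toe in the frame of planter4 below -0.03 m) and (horizontal distance between planter1 and planter2 below 0.063 m or horizontal distance between planter1 and planter3 below 0.063 m or horizontal distance between planter1 and planter4 below 0.063 m) and (horizontal distance between planter2 and planter1 below 0.063 m or horizontal distance between planter2 and planter3 below 0.063 m or horizontal distance between planter2 and planter4 below 0.063 m) and (horizontal distance between planter3 and planter1 below 0.063 m or horizontal distance between planter3 and planter2 below 0.063 m or horizontal distance between planter3 and planter4 below 0.063 m) and (horizontal distance between planter4 and planter1 below 0.063 m or horizontal distance between planter4 and planter2 below 0.063 m or horizontal distance between planter4 and planter3 below 0.063 m) and linear speed of each of planter1, planter2, planter3, planter4, crate below 0.02 m/s); the robot touches nothing.
It fails at once if the jar_tall is moved more than 30 mm or knocked over (distance of jar_tall from where it was at the start of the episode above 0.03 m or angle between jar_tall's own z axis and vertical above 0.5 rad).
It fails at once if the jar_squat is moved more than 30 mm or knocked over (distance of jar_squat from where it was at the start of the episode above 0.03 m or angle between jar_squat's own z axis and vertical above 0.5 rad).
It fails at once if the tape is moved more than 30 mm or knocked over (distance of tape from where it was at the start of the episode above 0.03 m or angle between tape's own z axis and vertical above 0.5 rad).
Of planter1, planter2, planter3, planter4 only 3 to 4 are there at a start; the rules pass over those that are not, and their reading is None.
At some moment in a run one of planter1, planter2, planter3, planter4 may be knocked a few centimetres aside while the robot is not near it.
Once in a run the grip may slacken for a moment while it holds something.
It also fails if it takes over 210 s, if anything falls off the work surface, if the arm or the gripper's body presses on something with over 40 N, if the wrist force passes 120 N, or if a joint passes its speed limit or range.

## Working session

There is one attempt and no reset: what is moved stays moved. The work goes in short steps, Python scripts to look and compute and a shell command to move; the robot and the scene stay as the last step left them, time stands still between calls to the robot, and variables do not carry over. Pictures are saved under pics/ and viewed, at most 14 in all, crops included, and the job is handed in when it is done.

```bash
ls; mkdir -p pics
python3 - <<'E'
from station import manip
import cv2,numpy as np
s=manip.sense();print({k:np.round(v,3).tolist() for k,v in s.items()})
for n in("top","side"):
    p,d=manip.snapshot(n);cv2.imwrite(f"pics/{n}0.png",p[:,:,::-1]);np.save(f"pics/{n}0.npy",d)
    print(n,manip.camera_model(n),d.min(),d.max())
E
```

```text
pics
{'t': 0.0, 'q': [-1.463, 0.528, 1.434, -0.0, 1.181, -0.178], 'qd': [0.0, -0.001, -0.002, -0.0, -0.0, -0.001], 'tau': [0.0, -44.236, -17.802, -0.0, 0.008, 0.0], 'tcp_pos': [0.177, -0.599, 0.303], 'tool_rot': [0.99, 0.143, 0.0, -0.001], 'force': [-0.097, -0.017, 0.487], 'ft_torque': [0.053, -0.0, -0.033], 'gripper_force': 0.0, 'finger_gap': 1.0}
top {'fx': 619.7528351646513, 'fy': 619.7528351646513, 'cx': 319.84416401303395, 'cy': 236.4153236376137, 'origin': array([0.3689529 , 0.00266446, 1.71864413]), 'attitude': array([ 0.0494422 , -0.05275688, -0.70346989,  0.70703769])} 0.0 2.6698751
side {'fx': 438.5130288138144, 'fy': 438.5130288138144, 'cx': 319.56807850929596, 'cy': 236.61445755245072, 'origin': array([0.12264678, 0.90409802, 0.74559825]), 'attitude': array([-0.10902146,  0.46043912,  0.85525329, -0.21131007])} 0.0 3.4708195
```

View pics/top0.png

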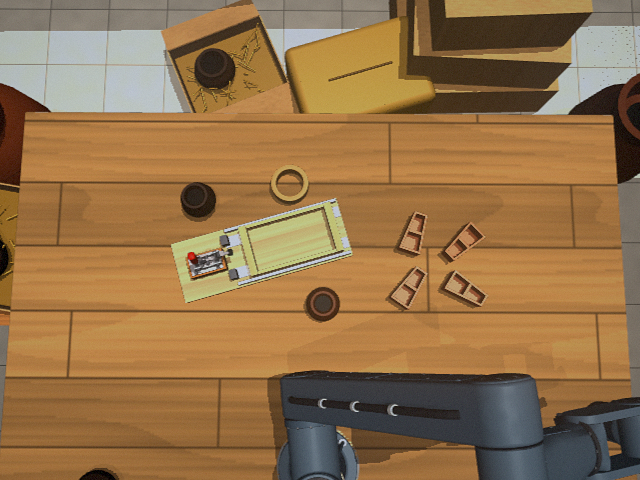

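View pics/side0.png

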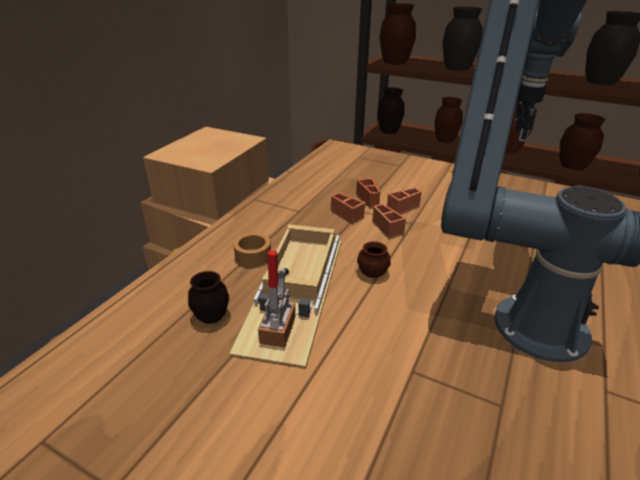

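The top view shows the jig from corners (173,244)/(188,302) to (340,200)/(352,255), with the clamp at its left end (red grip near 192,257). The crate is at about (292,236). Four planters sit at (412,233), (463,242), (408,287) and (464,288), and the jars and tape stand close to the jig. The side view shows the clamp handle upright, so it is open.

```bash
cat > h.py <<'E'
from station import manip
import cv2,numpy as np,json
from scipy.spatial.transform import Rotation as R
def rays(m,uv):
    uv=np.atleast_2d(uv).astype(float)
    c=np.c_[(uv[:,0]-m["cx"])/m["fx"],-(uv[:,1]-m["cy"])/m["fy"],-np.ones(len(uv))]
    return R.from_quat(m["attitude"]).apply(c)
def plane(m,uv,z):
    r=rays(m,uv);return m["origin"]+r*((z-m["origin"][2])/r[:,2])[:,None]
def cloud(m,d):
    v,u=np.mgrid[:480,:640];r=rays(m,np.c_[u.ravel(),v.ravel()])
    return (m["origin"]+r*d.ravel()[:,None]).reshape(480,640,3)
def snap(n,f=None):
    m=manip.camera_model(n);p,d=manip.snapshot(n)
    if f:cv2.imwrite(f"pics/{f}.png",p[:,:,::-1])
    return m,p,d
def terra(p):
    h=cv2.cvtColor(p,cv2.COLOR_RGB2HSV)
    return ((h[...,0]<12)|(h[...,0]>174))&(h[...,1]>90)&(h[...,2]>60)
E
python3 - <<'E'
from h import *
m=manip.camera_model("top");p=cv2.imread("pics/top0.png")[:,:,::-1].copy();d=np.load("pics/top0.npy")
W=cloud(m,d);h=cv2.cvtColor(p,cv2.COLOR_RGB2HSV)
for a in[(300,330),(292,236),(412,233),(210,280),(340,300),(255,250),(330,230)]: print(a,h[a[1],a[0]],W[a[1],a[0]].round(3))
# planters: depth above table
X=W[...,0];Y=W[...,1];Z=W[...,2]
mk=((Z>0.03)&(Z<.07)&(Y<-0.1)&(Y>-.5)&(X>.25)&(X<.65)&(d>0)).astype(np.uint8)
mk|=(terra(p)&(Y<-.1)&(Y>-.5)&(X>.25)&(X<.65)).astype(np.uint8)
for c in cv2.findContours(cv2.morphologyEx(mk,cv2.MORPH_CLOSE,np.ones((3,3))),0,2)[0]:
    if cv2.contourArea(c)<150: continue
    q=plane(m,c[:,0],.055)[:,:2].astype(np.float32)
    print("planter?",cv2.minAreaRect(q),np.percentile(Z[mk>0],[50,90]).round(3))
yl=((h[...,0]>=20)&(h[...,0]<35)&(h[...,1]>40)&(h[...,2]>150)&(X>.3)&(X<.7)&(abs(Y)<.6)).astype(np.uint8)
c=max(cv2.findContours(cv2.morphologyEx(yl,cv2.MORPH_CLOSE,np.ones((5,5))),0,2)[0],key=cv2.contourArea)
print("jig",cv2.minAreaRect(plane(m,c[:,0],.012)[:,:2].astype(np.float32)))
r=terra(p)&(h[...,1]>180)&(Y>.1)&(X<.62)&(X>.3);print("red",np.median(W[r],0),r.sum())
E
```

```text
(300, 330) [ 16 158 190] [0.36  0.048 0.002]
(292, 236) [ 25  93 197] [0.618 0.073 0.017]
(412, 233) [ 12 168  70] [ 0.625 -0.257  0.039]
(210, 280) [ 19 112 194] [0.495 0.297 0.009]
(340, 300) [ 15 155 174] [ 0.442 -0.061  0.004]
(255, 250) [ 25  95 193] [0.577 0.174 0.023]
(330, 230) [ 16 121  74] [ 0.629 -0.032  0.055]
planter? ((0.46830084919929504, -0.396101713180542), (0.1142338439822197, 0.06537806242704391), 59.25525665283203) [0.051 0.058]
planter? ((0.47694239020347595, -0.2469952553510666), (0.058783628046512604, 0.1128954291343689), 54.046077728271484) [0.051 0.058]
planter? ((0.5943991541862488, -0.39147642254829407), (0.05700288712978363, 0.117710642516613), 44.29391098022461) [0.051 0.058]
planter? ((0.612367570400238, -0.2586638629436493), (0.06092382222414017, 0.09384810924530029), 67.38030242919922) [0.051 0.058]
jig ((0.5807335376739502, 0.15673542022705078), (0.16814306378364563, 0.4794478118419647), 16.227344512939453)
red [0.53437535 0.30553124 0.22998693] 72
```

```bash
cat >> h.py <<'E'
def dp(x,y,z):
    s=manip.sense();r=R.from_quat(s["tool_rot"])
    return (r.inv().apply(np.array([x,y,z])-s["tcp_pos"])/.5).round(4)
def yaw():
    v=R.from_quat(manip.sense()["tool_rot"]).as_matrix();return np.arctan2(v[1,0],v[0,0])
E
python3 - <<'E'
from h import *
m=manip.camera_model("wrist");s=manip.sense();r=R.from_quat(s["tool_rot"]).inv()
print(m,r.apply(m["origin"]-s["tcp_pos"]),(r*R.from_quat(m["attitude"])).as_matrix().round(3),yaw())
print(dp(.57,.13,.45))
E
```

```text
{'fx': 345.4448257846528, 'fy': 345.4448257846528, 'cx': 316.78836873519526, 'cy': 237.6313016282344, 'origin': array([ 0.25287339, -0.5773334 ,  0.37357174]), 'attitude': array([-0.12326182,  0.09382627, -0.59132392,  0.79141593])} [ 0.07913702  0.00064586 -0.07048863] [[ 0.     0.952  0.306]
 [ 1.    -0.001  0.001]
 [ 0.001  0.306 -0.952]] 0.28673300577705657
[ 1.1668 -1.1765 -0.2913]
```

```bash
python3 -m crank '[{"dp":[0.0486,-0.049,-0.0121],"delta_rot":[0,0,0],"fingers":1},{"dp":[0.0486,-0.049,-0.0121],"delta_rot":[0,0,0],"fingers":1},{"dp":[0.0486,-0.049,-0.0121],"delta_rot":[0,0,0],"fingers":1},{"dp":[0.0486,-0.049,-0.0121],"delta_rot":[0,0,0],"fingers":1},{"dp":[0.0486,-0.049,-0.0121],"delta_rot":[0,0,0],"fingers":1},{"dp":[0.0486,-0.049,-0.0121],"delta_rot":[0,0,0],"fingers":1},{"dp":[0.0486,-0.049,-0.0121],"delta_rot":[0,0,0],"fingers":1},{"dp":[0.0486,-0.049,-0.0121],"delta_rot":[0,0,0],"fingers":1},{"dp":[0.0486,-0.049,-0.0121],"delta_rot":[0,0,0],"fingers":1},{"dp":[0.0486,-0.049,-0.0121],"delta_rot":[0,0,0],"fingers":1},{"dp":[0.0486,-0.049,-0.0121],"delta_rot":[0,0,0],"fingers":1},{"dp":[0.0486,-0.049,-0.0121],"delta_rot":[0,0,0],"fingers":1}]'; python3 -m crank '[{"dp":[0.0486,-0.049,-0.0121],"delta_rot":[0,0,0],"fingers":1},{"dp":[0.0486,-0.049,-0.0121],"delta_rot":[0,0,0],"fingers":1},{"dp":[0.0486,-0.049,-0.0121],"delta_rot":[0,0,0],"fingers":1},{"dp":[0.0486,-0.049,-0.0121],"delta_rot":[0,0,0],"fingers":1},{"dp":[0.0486,-0.049,-0.0121],"delta_rot":[0,0,0],"fingers":1},{"dp":[0.0486,-0.049,-0.0121],"delta_rot":[0,0,0],"fingers":1},{"dp":[0.0486,-0.049,-0.0121],"delta_rot":[0,0,0],"fingers":1},{"dp":[0.0486,-0.049,-0.0121],"delta_rot":[0,0,0],"fingers":1},{"dp":[0.0486,-0.049,-0.0121],"delta_rot":[0,0,0],"fingers":1},{"dp":[0.0486,-0.049,-0.0121],"delta_rot":[0,0,0],"fingers":1},{"dp":[0.0486,-0.049,-0.0121],"delta_rot":[0,0,0],"fingers":1},{"dp":[0.0486,-0.049,-0.0121],"delta_rot":[0,0,0],"fingers":1}]'
python3 - <<'E'
from h import *
m,p,d=snap("wrist","w1");np.savez("pics/w1.npz",p=p,d=d,**m)
s=manip.sense();print(s["t"],s["tcp_pos"],yaw())
E
```

```text
t: 1.1
tcp_pos: [0.3736, -0.2332, 0.3766]
tool_rot: [0.99, 0.143, -0.0, -0.0]
force: [0.2, -0.4, 0.8]
finger_gap: 1.004
gripper_force: 0.0
t: 2.1
tcp_pos: [0.5701, 0.1313, 0.4489]
tool_rot: [0.99, 0.143, -0.001, -0.0]
force: [0.3, -0.6, 1.1]
finger_gap: 0.998
gripper_force: 0.0
2.15 [0.57310312 0.13625501 0.45003022] 0.29097599779050265
```

View pics/w1.png

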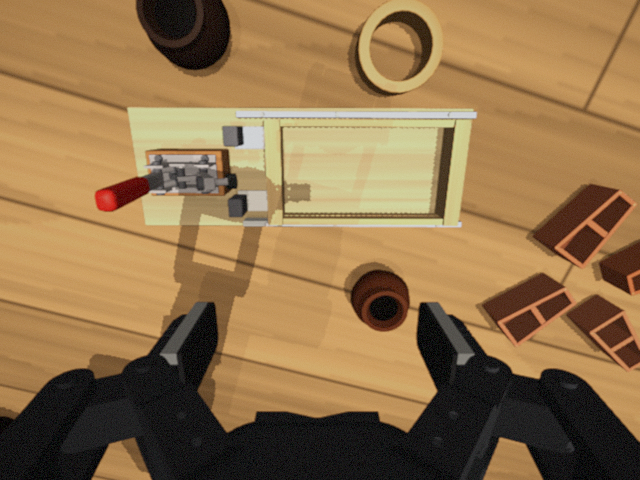

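The wrist view shows the board's left corners at (131,108) and (145,226). The stops are at (233,135) and (237,205), with a gap of about 30 px to the crate's end board at (273,170). The crate's right end is at (470,120)–(462,225), and the red grip end is at (107,200).

```bash
python3 - <<'E'
from h import *
f=np.load("pics/w1.npz");m={k:f[k] for k in("fx","fy","cx","cy","origin","attitude")};p,d=f["p"],f["d"]
W=cloud(m,d);h=cv2.cvtColor(p,cv2.COLOR_RGB2HSV);Z=W[...,2]
g=lambda uv,z:print(uv,plane(m,uv,z)[0,:2].round(4),"depth-z",Z[uv[1],uv[0]].round(4))
g((131,108),.01);g((145,226),.01);g((238,113),.032);g((474,114),.032);g((461,225),.032)
# yellow + height
yel=(h[...,0]>=18)&(h[...,0]<36)&(h[...,2]>90)
for lo,hi in[(.052,.072)]:
    k=(Z>lo)&(Z<hi)&yel;k[:100]=0;k[240:]=0;k[:,:240]=0;k[:,490:]=0
    n,l,st,_=cv2.connectedComponentsWithStats(k.astype(np.uint8));i=1+st[1:,4].argmax();P=W[l==i]
    print("rim",cv2.minAreaRect(P[:,:2].astype(np.float32)),np.percentile(P[:,2],[5,50,95]),len(P))
k=(Z>.003)&(Z<.02)&(abs(h[...,0].astype(int)-25)<8);k[:100]=0;k[235:]=0;k[:,:110]=0;k[:,250:]=0
# dir from edges of board left zone
P=W[k][:,:2];print(len(P),np.median(W[k][:,2]))
# stop tops
k=(Z>.044)&(Z<.06);k[:110]=0;k[220:]=0;k[:,:215]=0;k[:,255:]=0
n,l,st,ce=cv2.connectedComponentsWithStats(k.astype(np.uint8))
for i in range(1,n):
    if st[i,4]>60:print("stop",W[l==i].mean(0).round(4),st[i,4],ce[i])
r=((h[...,0]<6)|(h[...,0]>174))&(h[...,1]>200)&(h[...,2]>90)&(Z>.1);P=W[r];print("red",len(P),np.percentile(P,[5,50,95],0).round(3))
E
cd pics; python3 -c "
import cv2;p=cv2.imread('w1.png')[95:240,90:490];cv2.imwrite('w1c.png',cv2.resize(p,None,fx=2,fy=2,interpolation=2))"
```

```text
(131, 108) [0.5961 0.4066] depth-z 0.0116
(145, 226) [0.4315 0.3649] depth-z 0.0005
(238, 113) [0.6323 0.2585] depth-z 0.0316
(474, 114) [ 0.7199 -0.0425] depth-z 0.0325
(461, 225) [ 0.5737 -0.0881] depth-z 0.0003
rim ((0.6060280203819275, 0.07632851600646973), (0.13781152665615082, 0.2604832351207733), 16.318836212158203) [0.05895636 0.06301691 0.06552031] 5618
8114 0.010544083027743512
stop [0.603  0.2582 0.0522] 322 [229.95341615 135.48757764]
stop [0.5639 0.2635 0.0547] 246 [219.37804878 163.86178862]
stop [0.5299 0.2544 0.0552] 99 [220.85858586 190.41414141]
stop [0.5119 0.2317 0.0518] 286 [235.09440559 207.        ]
red 534 [[0.532 0.3   0.175]
 [0.545 0.308 0.231]
 [0.548 0.313 0.235]]
```

View pics/w1c.png

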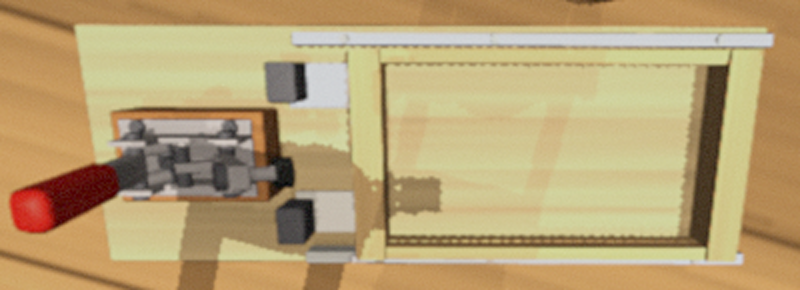

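The crop confirms the crate sits short of the stops. The rim fit gives 137.8 × 260.5 mm at 63 mm up, with yaw 16.3°, which agrees with the stops and guide. Next I turn the tool.

```bash
python3 -m crank '[{"dp":[0,0,0],"delta_rot":[0,0,-0.01914],"fingers":0},{"dp":[0,0,0],"delta_rot":[0,0,-0.01914],"fingers":0},{"dp":[0,0,0],"delta_rot":[0,0,-0.01914],"fingers":0},{"dp":[0,0,0],"delta_rot":[0,0,-0.01914],"fingers":0},{"dp":[0,0,0],"delta_rot":[0,0,-0.01914],"fingers":0},{"dp":[0,0,0],"delta_rot":[0,0,-0.01914],"fingers":0},{"dp":[0,0,0],"delta_rot":[0,0,-0.01914],"fingers":0},{"dp":[0,0,0],"delta_rot":[0,0,-0.01914],"fingers":0},{"dp":[0,0,0],"delta_rot":[0,0,-0.01914],"fingers":0},{"dp":[0,0,0],"delta_rot":[0,0,-0.01914],"fingers":0},{"dp":[0,0,0],"delta_rot":[0,0,-0.01914],"fingers":0},{"dp":[0,0,0],"delta_rot":[0,0,-0.01914],"fingers":0}]' >/dev/null; python3 -m crank '[{"dp":[0,0,0],"delta_rot":[0,0,-0.01914],"fingers":0},{"dp":[0,0,0],"delta_rot":[0,0,0],"fingers":0},{"dp":[0,0,0],"delta_rot":[0,0,0],"fingers":0}]'
cat >> h.py <<'E'
JY=.2836;ux=np.array([np.cos(JY),np.sin(JY)]);uy=np.array([-ux[1],ux[0]])
JO=np.array([.6032,-.0620])  # jig origin in (ux,uy) coords, refined later
def J(x,y,z):
    a=JO+[x,y];return (*(a[0]*ux+a[1]*uy),z)
def inJ(P):
    P=np.asarray(P);return np.array([P[:2]@ux-JO[0],P[:2]@uy-JO[1],P[2]])
E
python3 -c "
from h import *
print(yaw(),inJ(manip.sense()['tcp_pos']),dp(*J(0,-.194,.25)))"
```

```text
t: 3.4
tcp_pos: [0.5696, 0.1294, 0.4487]
tool_rot: [0.603, 0.798, -0.0, -0.0]
force: [-0.7, -0.3, -0.8]
finger_gap: 0.504
gripper_force: 0.0
1.847030497650294 [-0.02011872  0.02679715  0.44865992] [-0.4414  0.0439  0.3972]
```

```bash
python3 -m crank '[{"dp":[-0.0552,0.0055,0.0497],"delta_rot":[0,0,-0.0012],"fingers":0},{"dp":[-0.0552,0.0055,0.0497],"delta_rot":[0,0,0],"fingers":0},{"dp":[-0.0552,0.0055,0.0497],"delta_rot":[0,0,0],"fingers":0},{"dp":[-0.0552,0.0055,0.0497],"delta_rot":[0,0,0],"fingers":0},{"dp":[-0.0552,0.0055,0.0497],"delta_rot":[0,0,0],"fingers":0},{"dp":[-0.0552,0.0055,0.0497],"delta_rot":[0,0,0],"fingers":0},{"dp":[-0.0552,0.0055,0.0497],"delta_rot":[0,0,0],"fingers":0},{"dp":[-0.0552,0.0055,0.0497],"delta_rot":[0,0,0],"fingers":0},{"dp":[0,0,0],"delta_rot":[0,0,0],"fingers":0},{"dp":[0,0,0],"delta_rot":[0,0,0],"fingers":0}]'; python3 -c "
from h import *
print(yaw(),inJ(manip.sense()['tcp_pos']),dp(*J(0,-.194,.108)))
m,p,d=snap('wrist','w2');np.savez('pics/w2.npz',p=p,d=d,**m)"
```

```text
t: 4.23
tcp_pos: [0.6526, -0.0776, 0.2477]
tool_rot: [0.601, 0.799, -0.001, -0.002]
force: [0.4, 0.0, -0.1]
finger_gap: 0.501
gripper_force: 0.0
1.8527083142987482 [ 0.00162454 -0.19509799  0.24774881] [ 0.0014 -0.0022  0.2795]
```

View pics/w2.png

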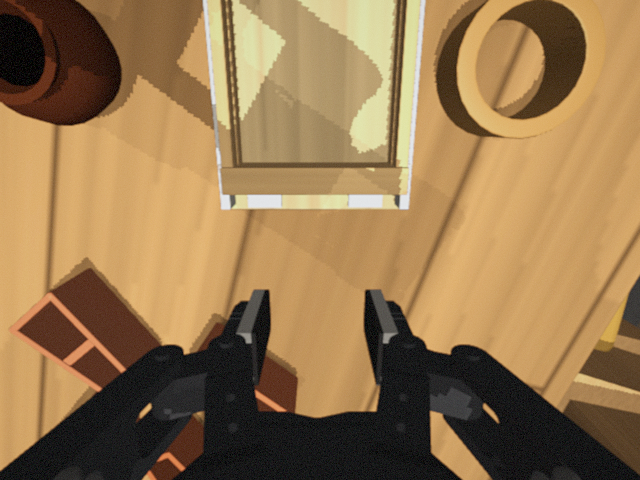

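The wrist view has the crate's -y end board at rows 168–194, centred at column 315. The board end is at row 209. The fingers are behind it with nothing under them. Now descend and push.

```bash
python3 -m crank '[{"dp":[0,0,0.07],"delta_rot":[0,0,0],"fingers":0},{"dp":[0,-0.001,0.07],"delta_rot":[0,0,0],"fingers":0},{"dp":[0,0,0.07],"delta_rot":[0,0,0],"fingers":0},{"dp":[0,0,0.07],"delta_rot":[0,0,0],"fingers":0},{"dp":[0.01,0,0],"delta_rot":[0,0,0],"fingers":0},{"dp":[0.01,0,0],"delta_rot":[0,0,0],"fingers":0},{"dp":[0.01,0,0],"delta_rot":[0,0,0],"fingers":0}]'; for i in 1; do python3 -m crank '[{"dp":[0.01,0,0],"delta_rot":[0,0,0],"fingers":0},{"dp":[0.01,0,0],"delta_rot":[0,0,0],"fingers":0}]'|grep -E "tcp|force"; done; python3 -m crank '[{"dp":[0.01,0,0],"delta_rot":[0,0,0],"fingers":0},{"dp":[0.01,0,0],"delta_rot":[0,0,0],"fingers":0}]'|grep -E "tcp|force"; python3 -c "
from h import *
print(inJ(manip.sense()['tcp_pos']))"
```

```text
t: 4.87
tcp_pos: [0.6498, -0.0608, 0.113]
tool_rot: [0.599, 0.801, 0.001, 0.002]
force: [0.1, -0.3, 0.2]
finger_gap: 0.499
gripper_force: 0.0
tcp_pos: [0.6483, -0.053, 0.114]
force: [2.6, -6.2, 0.7]
gripper_force: 3.4
tcp_pos: [0.6457, -0.0443, 0.114]
force: [1.9, -4.9, 0.2]
gripper_force: 3.4
[ 0.0043383  -0.16122406  0.11403359]
```

```bash
python3 -m crank '[{"dp":[0.01,0,0],"delta_rot":[0,0,0],"fingers":0},{"dp":[0.01,0,0],"delta_rot":[0,0,0],"fingers":0}]'|grep -E "tcp|force:"; python3 -m crank '[{"dp":[0.006,0,0],"delta_rot":[0,0,0],"fingers":0},{"dp":[0.006,0,0],"delta_rot":[0,0,0],"fingers":0}]'|grep -E "tcp|force:";python3 -m crank '[{"dp":[0.004,0,0],"delta_rot":[0,0,0],"fingers":0}]'|grep -E "tcp|force:";python3 -m crank '[{"dp":[0.004,0,0],"delta_rot":[0,0,0],"fingers":0}]'|grep -E "tcp|force:"; python3 -c "
from h import *
print(inJ(manip.sense()['tcp_pos']))"
```

```text
tcp_pos: [0.6429, -0.0349, 0.114]
force: [2.8, -6.5, 1.4]
gripper_force: 3.4
tcp_pos: [0.6412, -0.029, 0.114]
force: [2.1, -6.5, 1.1]
gripper_force: 3.4
tcp_pos: [0.6406, -0.0271, 0.114]
force: [2.6, -6.5, -0.2]
gripper_force: 3.4
tcp_pos: [0.6401, -0.0253, 0.114]
force: [1.8, -6.1, 1.7]
gripper_force: 3.5
[ 0.00428513 -0.14142078  0.11404045]
```

```bash
for i in 1; do python3 -m crank '[{"dp":[0.004,0,0],"delta_rot":[0,0,0],"fingers":0}]'|grep -E "force: \["; python3 -m crank '[{"dp":[0.004,0,0],"delta_rot":[0,0,0],"fingers":0}]'|grep -E "force: \[";python3 -m crank '[{"dp":[0.004,0,0],"delta_rot":[0,0,0],"fingers":0}]'|grep -E "force: \["; done; python3 -c "
from h import *
print(inJ(manip.sense()['tcp_pos']))"
```

```text
force: [2.2, -6.0, 0.7]
force: [1.7, -14.5, -1.0]
force: [2.5, -19.8, -1.2]
[ 0.00434922 -0.13816794  0.11411543]
```

```bash
python3 -m crank '[{"dp":[-0.02,0,0],"delta_rot":[0,0,0],"fingers":0},{"dp":[0,0,-0.07],"delta_rot":[0,0,0],"fingers":0},{"dp":[0,0,-0.07],"delta_rot":[0,0,0],"fingers":0},{"dp":[0.03,0,-0.07],"delta_rot":[0,0,0],"fingers":0},{"dp":[0.03,0,-0.07],"delta_rot":[0,0,0],"fingers":0},{"dp":[0.03,0,-0.07],"delta_rot":[0,0,0],"fingers":0},{"dp":[0.03,0,-0.07],"delta_rot":[0,0,0],"fingers":0},{"dp":[0.03,0,-0.07],"delta_rot":[0,0,0],"fingers":0},{"dp":[0.03,0,-0.07],"delta_rot":[0,0,0],"fingers":0},{"dp":[0,0,0],"delta_rot":[0,0,0],"fingers":0},{"dp":[0,0,0],"delta_rot":[0,0,0],"fingers":0},{"dp":[0,0,0],"delta_rot":[0,0,0],"fingers":0}]'|grep -E "tcp|force:"
cat >> h.py <<'E'
def rim(m,p,d):
    W=cloud(m,d);h=cv2.cvtColor(p,cv2.COLOR_RGB2HSV);Z=W[...,2]
    k=(Z>.054)&(Z<.072)&(h[...,0]>=18)&(h[...,0]<36)&(h[...,2]>50)
    a=W[...,:2]@ux-JO[0];b=W[...,:2]@uy-JO[1];k&=(abs(a)<.085)&(abs(b)<.15)
    n,l,st,_=cv2.connectedComponentsWithStats(k.astype(np.uint8));i=1+st[1:,4].argmax();P=W[l==i]
    r=cv2.minAreaRect(P[:,:2].astype(np.float32));print("rim",r,"jig",inJ([*r[0],np.median(P[:,2])]).round(4),len(P));return r
def red(m,p,d):
    W=cloud(m,d);h=cv2.cvtColor(p,cv2.COLOR_RGB2HSV)
    k=((h[...,0]<6)|(h[...,0]>174))&(h[...,1]>190)&(h[...,2]>60)&(W[...,2]>.09)
    P=np.array([inJ(q) for q in W[k]])
    return P,k
E
python3 -c "
from h import *
m,p,d=snap('wrist','w3');np.savez('pics/w3.npz',p=p,d=d,**m);rim(m,p,d)
P,k=red(m,p,d);print(len(P),np.percentile(P,[2,50,98],0).round(3));v,u=np.nonzero(k);print(u.min(),u.max(),v.min(),v.max())
m,p,d=snap('top');rim(m,p,d);P,k=red(m,p,d);P=P[P[:,1]>.1];print(len(P),np.percentile(P,[2,50,98],0).round(3))"
```

```text
tcp_pos: [0.6121, 0.0595, 0.3916]
force: [-0.4, -0.4, -0.8]
gripper_force: 0.0
rim ((0.5952430963516235, 0.1106744259595871), (0.1383884996175766, 0.26004600524902344), 16.420156478881836) jig [-0.0008  0.0017  0.0634] 7912Traceback (most recent call last):
  File "<string>", line 4, in <module>
    P,k=red(m,p,d);print(len(P),np.percentile(P,[2,50,98],0).round(3));v,u=np.nonzero(k);print(u.min(),u.max(),v.min(),v.max())
                                ~~~~~~~~~~~~~^^^^^^^^^^^^^^^
    return _quantile_unchecked(
        a, q, axis, out, overwrite_input, method, keepdims, weights)
    return _ureduce(a,
                    func=_quantile_ureduce_func,
    ...<5 lines>...
                    overwrite_input=overwrite_input,
                    method=method)
    r = func(a, **kwargs)
    result = _quantile(arr,
                       quantiles=q,
    ...<2 lines>...
                       out=out,
                       weights=wgt)
    slices_having_nans = np.isnan(arr[-1, ...])
                                  ~~~^^^^^^^^^
IndexError: index -1 is out of bounds for axis 0 with size 0
```

View pics/w3.png

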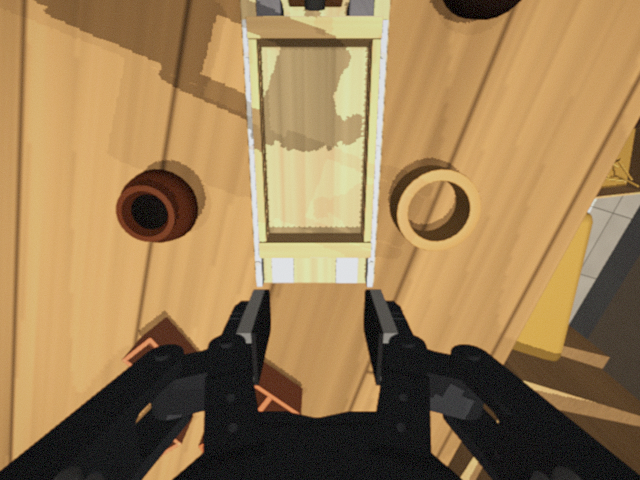

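The crate is now against both stops, end board at rows 17–38, and the rim fits 138.4 × 260.0 mm. That fixes the jig frame. Next I move over the clamp.

```bash
sed -i 's/^JY=.2836/JY=.285/; s/^JO=.*/JO=np.array([.6026,-.0603])/' h.py; python3 -c "
from h import *
m,p,d=snap('top');rim(m,p,d);P,k=red(m,p,d);P=P[P[:,1]>.1];print(len(P),np.percentile(P,[2,50,98],0).round(3))
f=np.load('pics/w3.npz');rim({k:f[k] for k in('fx','fy','cx','cy','origin','attitude')},f['p'],f['d'])
print(yaw(),inJ(manip.sense()['tcp_pos']),dp(*J(0,.17,.42)))"
```

```text
rim ((0.6159758567810059, -0.011849356815218925), (0.04751346632838249, 0.13168486952781677), 85.67269897460938) jig [-0.0148 -0.1243  0.0633] 329
62 [[-0.01   0.197  0.163]
 [-0.003  0.204  0.23 ]
 [ 0.008  0.212  0.239]]
rim ((0.5952430963516235, 0.1106744259595871), (0.1383884996175766, 0.26004600524902344), 16.420156478881836) jig [-0.0003 -0.0008  0.0634] 7912
1.857332431635525 [ 0.00127311 -0.05529104  0.38938359] [ 0.4506 -0.002  -0.0608]
```

```bash
python3 -m crank '[{"dp":[0.0563,0,-0.0076],"delta_rot":[0,0,0],"fingers":0},{"dp":[0.0563,0,-0.0076],"delta_rot":[0,0,0],"fingers":0},{"dp":[0.0563,0,-0.0076],"delta_rot":[0,0,0],"fingers":0},{"dp":[0.0563,0,-0.0076],"delta_rot":[0,0,0],"fingers":0},{"dp":[0.0563,0,-0.0076],"delta_rot":[0,0,0],"fingers":0},{"dp":[0.0563,0,-0.0076],"delta_rot":[0,0,0],"fingers":0},{"dp":[0.0563,0,-0.0076],"delta_rot":[0,0,0],"fingers":0},{"dp":[0.0563,0,-0.0076],"delta_rot":[0,0,0],"fingers":0},{"dp":[0,0,0],"delta_rot":[0,0,0],"fingers":0},{"dp":[0,0,0],"delta_rot":[0,0,0],"fingers":0},{"dp":[0,0,0],"delta_rot":[0,0,0],"fingers":0}]' |grep -E "tcp|force:"; python3 -c "
from h import *
m,p,d=snap('wrist','w4');P,k=red(m,p,d);v,u=np.nonzero(k)
print(len(P),u.min(),u.max(),v.min(),v.max(),yaw(),inJ(manip.sense()['tcp_pos']))
for z in np.arange(.14,.25,.01):
    q=P[abs(P[:,2]-z)<.005]
    if len(q)>5:print(round(z,3),len(q),np.median(q,0).round(4),q[:,0].min().round(4),q[:,0].max().round(4))
"
```

```text
tcp_pos: [0.5491, 0.2743, 0.4192]
force: [-0.1, -0.4, -0.2]
gripper_force: 0.0
795 303 326 156 195 1.8565282851847404 [0.00161473 0.16870027 0.4194526 ]
0.16 14 [2.000e-04 2.210e-01 1.628e-01] -0.0076 0.0062
0.17 36 [2.000e-04 2.200e-01 1.695e-01] -0.0075 0.008
0.18 41 [0.0007 0.2191 0.1795] -0.008 0.0087
0.19 47 [0.0008 0.218  0.1903] -0.0079 0.0085
0.2 44 [-0.0004  0.217   0.2001] -0.0073 0.0083
0.21 51 [1.000e-04 2.160e-01 2.099e-01] -0.0072 0.0081
0.22 62 [0.0009 0.215  0.2209] -0.0075 0.0079
0.23 428 [2.000e-04 2.073e-01 2.334e-01] -0.0089 0.0085
0.24 71 [-0.0005  0.2069  0.2354] -0.0064 0.0069
```

View pics/w4.png

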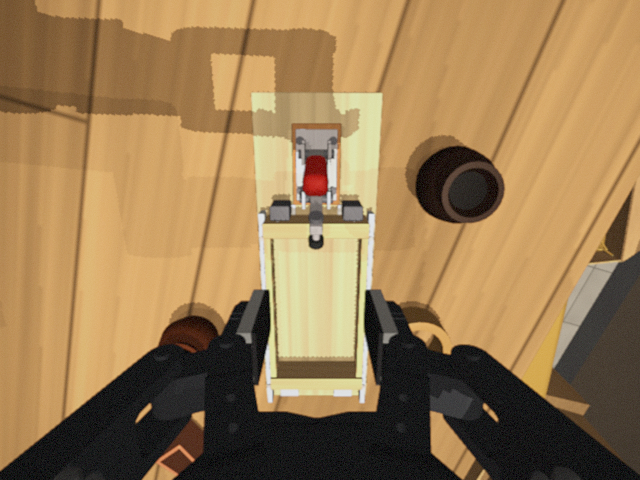

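Seen from above, the grip end is at (316,178) on the jig's centreline. The depth slices put its x at 0 ± 8 mm, its end at y = 0.207 m and z = 0.234 m, so the handle is at about 1.56 rad. I grip it now.

```bash
python3 -m crank '[{"dp":[0.027,-0.001,0.02],"delta_rot":[0,0,0],"fingers":0},{"dp":[0.027,-0.001,0.02],"delta_rot":[0,0,0],"fingers":0},{"dp":[0.027,-0.001,0.02],"delta_rot":[0,0,0],"fingers":0},{"dp":[0,0,0.06],"delta_rot":[0,0,0],"fingers":0},{"dp":[0,0,0.06],"delta_rot":[0,0,0],"fingers":0},{"dp":[0,0,0.06],"delta_rot":[0,0,0],"fingers":0},{"dp":[0,0,0.06],"delta_rot":[0,0,0],"fingers":0},{"dp":[0,0,0],"delta_rot":[0,0,0],"fingers":0},{"dp":[0,0,0],"delta_rot":[0,0,0],"fingers":0}]' |grep -E "tcp|force:"; python3 -m crank '[{"dp":[0,0,0],"delta_rot":[0,0,0],"fingers":-0.9},{"dp":[0,0,0],"delta_rot":[0,0,0],"fingers":-0.9},{"dp":[0,0,0],"delta_rot":[0,0,0],"fingers":-0.9},{"dp":[0,0,0],"delta_rot":[0,0,0],"fingers":-0.9},{"dp":[0,0,0],"delta_rot":[0,0,0],"fingers":-0.9},{"dp":[0,0,0],"delta_rot":[0,0,0],"fingers":-0.9},{"dp":[0,0,0],"delta_rot":[0,0,0],"fingers":-0.9}]' 35; python3 -c "
from h import *
g=inJ(manip.sense()['tcp_pos'])-[0,0,.054];print(g)
r=np.hypot(g[1]-.219,g[2]-.098);a0=np.arctan2(g[2]-.098,g[1]-.219);print(r,a0-.1)
a=np.linspace(a0,.10,25);P=np.c_[.219+r*np.cos(a),-(.098+r*np.sin(a))];print((np.diff(P,axis=0)/.5).round(4).tolist())"
```

```text
tcp_pos: [0.5347, 0.3138, 0.2683]
force: [0.6, -0.4, -0.4]
gripper_force: 0.0
t: 9.35
tcp_pos: [0.5356, 0.3136, 0.2727]
tool_rot: [0.599, 0.801, 0.0, -0.0]
force: [-6.0, -1.3, 5.6]
finger_gap: 0.235
gripper_force: 36.5
[-0.0004243   0.21062714  0.21868844]
0.12097852832573834 1.5400611383714269
[[0.0155, -0.0006], [0.0155, 0.0004], [0.0155, 0.0014], [0.0153, 0.0024], [0.0152, 0.0034], [0.0149, 0.0043], [0.0146, 0.0053], [0.0142, 0.0062], [0.0138, 0.0071], [0.0133, 0.008], [0.0128, 0.0088], [0.0122, 0.0096], [0.0115, 0.0104], [0.0108, 0.0111], [0.0101, 0.0118], [0.0093, 0.0124], [0.0085, 0.013], [0.0077, 0.0135], [0.0068, 0.014], [0.0059, 0.0144], [0.005, 0.0147], [0.004, 0.015], [0.003, 0.0152], [0.002, 0.0154]]
```

```bash
python3 -m crank '[{"dp":[0.0155,0,-0.0006],"delta_rot":[0,0,0],"fingers":-0.9},{"dp":[0.0155,0,0.0004],"delta_rot":[0,0,0],"fingers":-0.9},{"dp":[0.0155,0,0.0014],"delta_rot":[0,0,0],"fingers":-0.9},{"dp":[0.0153,0,0.0024],"delta_rot":[0,0,0],"fingers":-0.9},{"dp":[0.0152,0,0.0034],"delta_rot":[0,0,0],"fingers":-0.9},{"dp":[0.0149,0,0.0043],"delta_rot":[0,0,0],"fingers":-0.9},{"dp":[0.0146,0,0.0053],"delta_rot":[0,0,0],"fingers":-0.9},{"dp":[0.0142,0,0.0062],"delta_rot":[0,0,0],"fingers":-0.9},{"dp":[0.0138,0,0.0071],"delta_rot":[0,0,0],"fingers":-0.9},{"dp":[0.0133,0,0.008],"delta_rot":[0,0,0],"fingers":-0.9},{"dp":[0.0128,0,0.0088],"delta_rot":[0,0,0],"fingers":-0.9},{"dp":[0.0122,0,0.0096],"delta_rot":[0,0,0],"fingers":-0.9}]'; python3 -c "
from h import *
g=inJ(manip.sense()['tcp_pos'])-[0,0,.054];print(g)
r=np.hypot(g[1]-.219,g[2]-.098);a0=np.arctan2(g[2]-.098,g[1]-.219);print(r,a0-.1)
a=np.linspace(a0,.10,13);P=np.c_[.219+r*np.cos(a),-(.098+r*np.sin(a))];print((np.diff(P,axis=0)/.5).round(4).tolist())"
```

```text
t: 10.35
tcp_pos: [0.5115, 0.3962, 0.2443]
tool_rot: [0.599, 0.801, -0.0, 0.001]
force: [-3.8, -2.6, 4.8]
finger_gap: 0.23
gripper_force: 40.7
[-0.00032118  0.29665324  0.19033302]
0.12064581637099482 0.7715430806454957
[[0.0115, 0.0104], [0.0109, 0.0111], [0.0101, 0.0118], [0.0093, 0.0124], [0.0085, 0.013], [0.0077, 0.0135], [0.0068, 0.0139], [0.0059, 0.0144], [0.005, 0.0147], [0.004, 0.015], [0.003, 0.0152], [0.002, 0.0154]]
```

```bash
python3 -m crank '[{"dp":[0.0115,0,0.0104],"delta_rot":[0,0,0],"fingers":-0.9},{"dp":[0.0109,0,0.0111],"delta_rot":[0,0,0],"fingers":-0.9},{"dp":[0.0101,0,0.0118],"delta_rot":[0,0,0],"fingers":-0.9},{"dp":[0.0093,0,0.0124],"delta_rot":[0,0,0],"fingers":-0.9},{"dp":[0.0085,0,0.013],"delta_rot":[0,0,0],"fingers":-0.9},{"dp":[0.0077,0,0.0135],"delta_rot":[0,0,0],"fingers":-0.9},{"dp":[0.0068,0,0.0139],"delta_rot":[0,0,0],"fingers":-0.9},{"dp":[0.0059,0,0.0144],"delta_rot":[0,0,0],"fingers":-0.9},{"dp":[0.005,0,0.0147],"delta_rot":[0,0,0],"fingers":-0.9},{"dp":[0.004,0,0.015],"delta_rot":[0,0,0],"fingers":-0.9},{"dp":[0.003,0,0.0152],"delta_rot":[0,0,0],"fingers":-0.9},{"dp":[0.002,0,0.0154],"delta_rot":[0,0,0],"fingers":-0.9}]'; python3 -m crank '[{"dp":[0,0,0.004],"delta_rot":[0,0,0],"fingers":-0.9},{"dp":[0,0,0.004],"delta_rot":[0,0,0],"fingers":-0.9},{"dp":[0,0,0],"delta_rot":[0,0,0],"fingers":-0.9}]';  python3 -c "
from h import *
g=inJ(manip.sense()['tcp_pos'])-[0,0,.054];print(g)
r=np.hypot(g[1]-.219,g[2]-.098);a0=np.arctan2(g[2]-.098,g[1]-.219);print(r,a0-.1)"
```

```text
t: 11.35
tcp_pos: [0.4992, 0.4383, 0.1639]
tool_rot: [0.599, 0.801, 0.001, -0.001]
force: [-5.9, 3.0, 5.1]
finger_gap: 0.228
gripper_force: 43.5
t: 11.6
tcp_pos: [0.4991, 0.4386, 0.1592]
tool_rot: [0.599, 0.801, 0.001, -0.001]
force: [-4.9, 4.9, 3.1]
finger_gap: 0.229
gripper_force: 43.3
[-2.91010326e-04  3.40908205e-01  1.05233954e-01]
0.12212264511076908 -0.04073014533299151
```

```bash
python3 -m crank '[{"dp":[0,0,0.005],"delta_rot":[0,0,0],"fingers":-0.9},{"dp":[0,0,0.005],"delta_rot":[0,0,0],"fingers":-0.9},{"dp":[0,0,0],"delta_rot":[0,0,0],"fingers":-0.9}]'|grep -E "tcp|force: \["; python3 -m crank '[{"dp":[0,0,0],"delta_rot":[0,0,0],"fingers":0},{"dp":[0,0,0],"delta_rot":[0,0,0],"fingers":0},{"dp":[0,0,0],"delta_rot":[0,0,0],"fingers":0},{"dp":[0,0,0],"delta_rot":[0,0,0],"fingers":0},{"dp":[0,0,-0.06],"delta_rot":[0,0,0],"fingers":0},{"dp":[0,0,-0.08],"delta_rot":[0,0,0],"fingers":0},{"dp":[-0.04,0,-0.07],"delta_rot":[0,0,0],"fingers":0},{"dp":[-0.04,0,-0.07],"delta_rot":[0,0,0],"fingers":0},{"dp":[-0.04,0,-0.07],"delta_rot":[0,0,0],"fingers":0},{"dp":[-0.04,0,-0.07],"delta_rot":[0,0,0],"fingers":0},{"dp":[0,0,0],"delta_rot":[0,0,0],"fingers":0},{"dp":[0,0,0],"delta_rot":[0,0,0],"fingers":0}]'; python3 -c "
from h import *
m,p,d=snap('wrist','w5');P,k=red(m,p,d);print(len(P),np.percentile(P,[2,50,98],0).round(3))
for y in np.arange(.26,.37,.02):
    q=P[abs(P[:,1]-y)<.01]
    if len(q)>5:print(round(y,3),len(q),np.percentile(q[:,2],90).round(4))
rim(m,p,d)"
```

```text
tcp_pos: [0.499, 0.4388, 0.1543]
force: [-5.1, 4.8, 2.1]
t: 12.85
tcp_pos: [0.5242, 0.3593, 0.3666]
tool_rot: [0.6, 0.8, 0.003, 0.002]
force: [-0.6, 0.5, -0.3]
finger_gap: 0.502
gripper_force: 0.0
1717 [[-0.008  0.274  0.111]
 [ 0.001  0.318  0.117]
 [ 0.009  0.352  0.121]]
0.28 287 0.1145
0.3 410 0.1166
0.32 459 0.1187
0.34 488 0.1205
0.36 73 0.1203
rim ((0.6231508255004883, 0.16980914771556854), (0.05288863182067871, 0.16909022629261017), 22.790569305419922) jig [0.0432 0.0481 0.0628] 1228
```

```bash
python3 -c "
from h import *
print(dp(.554,-.35,.42)/20, yaw())"
```

```text
[-0.06896 -0.01699 -0.00566] 1.8562638317815394
```

```bash
python3 -m crank '[{"dp":[-0.069,-0.017,-0.0056],"delta_rot":[0,0,0],"fingers":0},{"dp":[-0.069,-0.017,-0.0056],"delta_rot":[0,0,0],"fingers":0},{"dp":[-0.069,-0.017,-0.0056],"delta_rot":[0,0,0],"fingers":0},{"dp":[-0.069,-0.017,-0.0056],"delta_rot":[0,0,0],"fingers":0},{"dp":[-0.069,-0.017,-0.0056],"delta_rot":[0,0,0],"fingers":0},{"dp":[-0.069,-0.017,-0.0056],"delta_rot":[0,0,0],"fingers":0},{"dp":[-0.069,-0.017,-0.0056],"delta_rot":[0,0,0],"fingers":0},{"dp":[-0.069,-0.017,-0.0056],"delta_rot":[0,0,0],"fingers":0},{"dp":[-0.069,-0.017,-0.0056],"delta_rot":[0,0,0],"fingers":0},{"dp":[-0.069,-0.017,-0.0056],"delta_rot":[0,0,0],"fingers":0},{"dp":[-0.069,-0.017,-0.0056],"delta_rot":[0,0,0],"fingers":0},{"dp":[-0.069,-0.017,-0.0056],"delta_rot":[0,0,0],"fingers":0}]' >/dev/null; python3 -m crank '[{"dp":[-0.069,-0.017,-0.0056],"delta_rot":[0,0,0],"fingers":0},{"dp":[-0.069,-0.017,-0.0056],"delta_rot":[0,0,0],"fingers":0},{"dp":[-0.069,-0.017,-0.0056],"delta_rot":[0,0,0],"fingers":0},{"dp":[-0.069,-0.017,-0.0056],"delta_rot":[0,0,0],"fingers":0},{"dp":[-0.069,-0.017,-0.0056],"delta_rot":[0,0,0],"fingers":0},{"dp":[-0.069,-0.017,-0.0056],"delta_rot":[0,0,0],"fingers":0},{"dp":[-0.069,-0.017,-0.0056],"delta_rot":[0,0,0],"fingers":0},{"dp":[-0.069,-0.017,-0.0056],"delta_rot":[0,0,0],"fingers":0},{"dp":[0,0,0],"delta_rot":[0,0,0],"fingers":0},{"dp":[0,0,0],"delta_rot":[0,0,0],"fingers":0},{"dp":[0,0,0],"delta_rot":[0,0,0],"fingers":0}]'; python3 -c "
from h import *
m,p,d=snap('wrist','w6');np.savez('pics/w6.npz',p=p,d=d,**m)"
```

```text
t: 14.82
tcp_pos: [0.5546, -0.3488, 0.4168]
tool_rot: [0.599, 0.801, 0.001, -0.002]
force: [0.6, 0.2, 0.6]
finger_gap: 0.502
gripper_force: 0.0
```

View pics/w6.png

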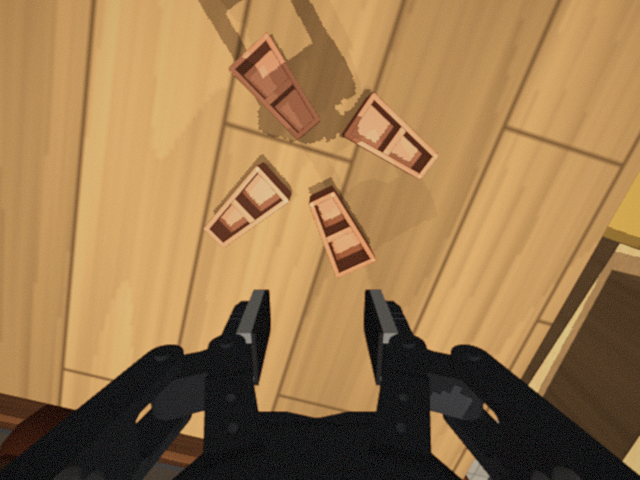

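Four planters are clear in this view at about (275,85), (390,135), (248,203) and (340,230). Their wide heels point up-left, up-left, up-right and down respectively.

```bash
cat >> h.py <<'E'
def quads(m,p,d,box=(.3,.75,-.55,-.12),zr=(.044,.066),show=True):
    W=cloud(m,d);X,Y,Z=W[...,0],W[...,1],W[...,2]
    k=(Z>zr[0])&(Z<zr[1])&(X>box[0])&(X<box[1])&(Y>box[2])&(Y<box[3])&(d>.1);k[285:,130:500]=0
    n,l,st,_=cv2.connectedComponentsWithStats(k.astype(np.uint8));out=[]
    for i in range(1,n):
        if st[i,4]<150:continue
        P=W[l==i];zm=np.median(P[:,2])
        hull=cv2.convexHull((P[:,:2]*1e4).astype(np.float32)).astype(np.int32)
        q=np.asarray(cv2.approxPolyN(hull,4)).reshape(4,2)/1e4
        L=np.linalg.norm(np.roll(q,-1,0)-q,axis=1);e=0 if L[0]+L[2]<L[1]+L[3] else 1
        a,b=(q[e]+q[(e+1)%4])/2,(q[(e+2)%4]+q[(e+3)%4])/2;la,lb=L[e],L[(e+2)%4]
        if la<lb:a,b,la,lb=b,a,lb,la   # a heel, b toe
        v=b-a;c=(a+b)/2;t=np.arctan2(v[1],v[0]);out.append((c[0],c[1],t,zm))
        if show:print("c",c.round(4),"yaw",t.round(3),"len",np.linalg.norm(v).round(4),"heel",la.round(4),"toe",lb.round(4),"z",zm.round(4),"jig",inJ([*c,zm]).round(4),"relyaw",((t-JY+np.pi)%(2*np.pi)-np.pi).round(3),st[i,4])
    return out
E
python3 - <<'E'
from h import *
f=np.load("pics/w6.npz");m={k:f[k] for k in("fx","fy","cx","cy","origin","attitude")}
quads(m,f["p"],f["d"]);print(manip.sense()["q"].round(3))
E
```

```text
c [ 0.4783 -0.2477] yaw -0.599 len 0.1098 heel 0.0603 toe 0.0354 z 0.0551 jig [-0.2133 -0.3119  0.0551] relyaw -0.884 1827
c [ 0.6262 -0.2622] yaw -0.315 len 0.1101 heel 0.0601 toe 0.036 z 0.0551 jig [-0.0754 -0.3673  0.0551] relyaw -0.6 1695
c [ 0.4693 -0.3987] yaw -2.132 len 0.11 heel 0.0601 toe 0.036 z 0.0548 jig [-0.2644 -0.4543  0.0548] relyaw -2.417 1478
c [ 0.5976 -0.3932] yaw 2.315 len 0.1103 heel 0.06 toe 0.0362 z 0.0549 jig [-0.1396 -0.485   0.0549] relyaw 2.03 1396
[-7.310e-01  4.750e-01  1.203e+00  1.000e-03  1.467e+00 -1.019e+00]
```

```bash
python3 -m crank '[{"dp":[0,0,0.04],"delta_rot":[0,0,0.0176],"fingers":-0.34},{"dp":[0,0,0.04],"delta_rot":[0,0,0.0176],"fingers":-0.34},{"dp":[0,0,0.04],"delta_rot":[0,0,0.0176],"fingers":-0.34},{"dp":[0,0,0.04],"delta_rot":[0,0,0.0176],"fingers":-0.34},{"dp":[0,0,0.04],"delta_rot":[0,0,0.0176],"fingers":-0.34},{"dp":[0,0,0.04],"delta_rot":[0,0,0.0176],"fingers":-0.34},{"dp":[0,0,0.04],"delta_rot":[0,0,0.0176],"fingers":-0.34},{"dp":[0,0,0.04],"delta_rot":[0,0,0.0176],"fingers":-0.34},{"dp":[0,0,0],"delta_rot":[0,0,0],"fingers":-0.34},{"dp":[0,0,0],"delta_rot":[0,0,0],"fingers":-0.34}]'; python3 -c "
from h import *
print(yaw(),dp(.4783,-.2477,.2))"
```

```text
t: 15.7
tcp_pos: [0.5545, -0.3477, 0.2581]
tool_rot: [0.883, 0.47, -0.001, -0.002]
force: [0.0, 0.4, 0.1]
finger_gap: 0.33
gripper_force: 0.0
0.977808988872092 [ 0.0806 -0.2377  0.1172]
```

```bash
python3 -m crank '[{"dp":[0.0202,-0.0594,0.029],"delta_rot":[0,0,0.0009],"fingers":-0.34},{"dp":[0.0202,-0.0594,0.029],"delta_rot":[0,0,0],"fingers":-0.34},{"dp":[0.0202,-0.0594,0.029],"delta_rot":[0,0,0],"fingers":-0.34},{"dp":[0.0202,-0.0594,0.029],"delta_rot":[0,0,0],"fingers":-0.34},{"dp":[0,0,0],"delta_rot":[0,0,0],"fingers":-0.34},{"dp":[0,0,0],"delta_rot":[0,0,0],"fingers":-0.34},{"dp":[0,0,0],"delta_rot":[0,0,0],"fingers":-0.34},{"dp":[0,0,0],"delta_rot":[0,0,0],"fingers":-0.34}]'; python3 -c "
from h import *
print(yaw(),dp(.4783,-.2477,.096))
m,p,d=snap('wrist','w7');quads(m,p,d)"
```

```text
t: 16.37
tcp_pos: [0.4818, -0.2509, 0.203]
tool_rot: [0.885, 0.466, 0.001, 0.003]
force: [-0.1, -0.0, 0.7]
finger_gap: 0.33
gripper_force: 0.0
0.968509295745926 [ 0.0014 -0.0106  0.2139]
c [ 0.6264 -0.2623] yaw -0.313 len 0.1113 heel 0.0602 toe 0.0361 z 0.0549 jig [-0.0752 -0.3676  0.0549] relyaw -0.598 7933
c [ 0.4783 -0.2474] yaw -0.607 len 0.1102 heel 0.0604 toe 0.0368 z 0.0548 jig [-0.2132 -0.3116  0.0548] relyaw -0.892 5815
c [ 0.5998 -0.3963] yaw 2.322 len 0.1047 heel 0.0609 toe 0.0445 z 0.0541 jig [-0.1384 -0.4886  0.0541] relyaw 2.037 5485
```

View pics/w7.png

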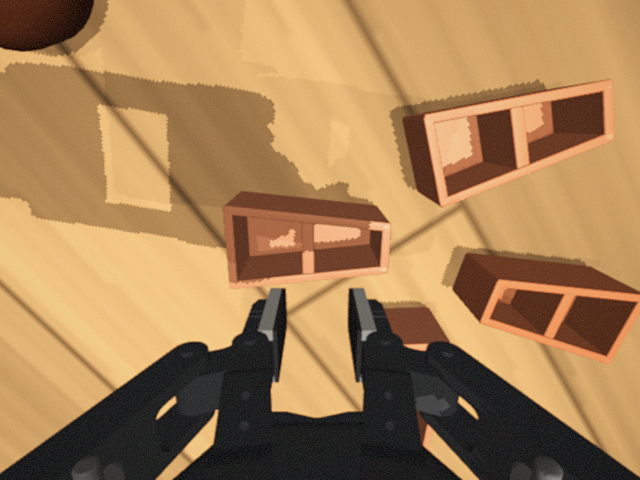

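The target planter's web is at (308,250), just left of the finger centre at column 318. That agrees with the earlier measurement to 0.3 mm. Descend and grip.

```bash
python3 -m crank '[{"dp":[0.0003,-0.0053,0.05],"delta_rot":[0,0,0],"fingers":-0.34},{"dp":[0.0004,-0.0053,0.05],"delta_rot":[0,0,0],"fingers":-0.34},{"dp":[0.0007,0,0.057],"delta_rot":[0,0,0],"fingers":-0.34},{"dp":[0,0,0.057],"delta_rot":[0,0,0],"fingers":-0.34},{"dp":[0,0,0],"delta_rot":[0,0,0],"fingers":-0.34},{"dp":[0,0,0],"delta_rot":[0,0,0],"fingers":-0.34}]'; python3 -m crank '[{"dp":[0,0,0],"delta_rot":[0,0,0],"fingers":-1},{"dp":[0,0,0],"delta_rot":[0,0,0],"fingers":-1},{"dp":[0,0,0],"delta_rot":[0,0,0],"fingers":-1},{"dp":[0,0,0],"delta_rot":[0,0,0],"fingers":-1},{"dp":[0,0,0],"delta_rot":[0,0,0],"fingers":-1},{"dp":[0,0,0],"delta_rot":[0,0,0],"fingers":-1}]' 60; python3 -c "
from h import *
print(yaw())"
```

```text
t: 16.92
tcp_pos: [0.4759, -0.2461, 0.0934]
tool_rot: [0.885, 0.465, -0.0, -0.001]
force: [-0.7, -0.1, -0.0]
finger_gap: 0.328
gripper_force: 0.0
t: 17.42
tcp_pos: [0.477, -0.2468, 0.096]
tool_rot: [0.885, 0.465, 0.001, 0.002]
force: [1.5, -1.4, 7.6]
finger_gap: 0.083
gripper_force: 59.6
0.9675081532839325
```

```bash
python3 -m crank '[{"dp":[0,0,-0.05],"delta_rot":[0,0,0],"fingers":-1},{"dp":[0,0,-0.06],"delta_rot":[0,0,0],"fingers":-1},{"dp":[0,0,-0.06],"delta_rot":[0,0,0],"fingers":-1},{"dp":[0,0,-0.06],"delta_rot":[0,0,-0.0177],"fingers":-1},{"dp":[0,0,-0.06],"delta_rot":[0,0,-0.0177],"fingers":-1},{"dp":[0,0,-0.06],"delta_rot":[0,0,-0.0177],"fingers":-1},{"dp":[0,0,0],"delta_rot":[0,0,-0.0177],"fingers":-1},{"dp":[0,0,0],"delta_rot":[0,0,-0.0177],"fingers":-1},{"dp":[0,0,0],"delta_rot":[0,0,-0.0177],"fingers":-1},{"dp":[0,0,0],"delta_rot":[0,0,-0.0177],"fingers":-1},{"dp":[0,0,0],"delta_rot":[0,0,-0.0177],"fingers":-1},{"dp":[0,0,0],"delta_rot":[0,0,0],"fingers":-1}]'; python3 -c "
from h import *
print(yaw(),inJ(manip.sense()['tcp_pos']),dp(*J(0,.0765,.27)))"
```

```text
t: 18.42
tcp_pos: [0.4749, -0.2448, 0.269]
tool_rot: [0.598, 0.801, 0.0, -0.001]
force: [0.2, -0.1, -2.2]
finger_gap: 0.082
gripper_force: 59.3
1.8590327567599796 [-0.21569503 -0.308165    0.26896328] [ 0.7679  0.4339 -0.0013]
```

```bash
python3 -m crank '[{"dp":[0.064,0.0361,0],"delta_rot":[0,0,0],"fingers":-1},{"dp":[0.064,0.0361,0],"delta_rot":[0,0,0],"fingers":-1},{"dp":[0.064,0.0361,0],"delta_rot":[0,0,0],"fingers":-1},{"dp":[0.064,0.0361,0],"delta_rot":[0,0,0],"fingers":-1},{"dp":[0.064,0.0361,0],"delta_rot":[0,0,0],"fingers":-1},{"dp":[0.064,0.0361,0],"delta_rot":[0,0,0],"fingers":-1},{"dp":[0.064,0.0361,0],"delta_rot":[0,0,0],"fingers":-1},{"dp":[0.064,0.0361,0],"delta_rot":[0,0,0],"fingers":-1},{"dp":[0.064,0.0361,0],"delta_rot":[0,0,0],"fingers":-1},{"dp":[0.064,0.0361,0],"delta_rot":[0,0,0],"fingers":-1},{"dp":[0.064,0.0361,0],"delta_rot":[0,0,0],"fingers":-1},{"dp":[0.064,0.0361,0],"delta_rot":[0,0,0],"fingers":-1}]' >/dev/null; python3 -m crank '[{"dp":[0,0,0],"delta_rot":[0,0,0],"fingers":-1},{"dp":[0,0,0],"delta_rot":[0,0,0],"fingers":-1},{"dp":[0,0,0],"delta_rot":[0,0,0],"fingers":-1},{"dp":[0,0,0],"delta_rot":[0,0,0],"fingers":-1}]'; python3 -c "
from h import *
print(yaw(),inJ(manip.sense()['tcp_pos']),dp(*J(0,.0765,.122)))"
```

```text
t: 19.75
tcp_pos: [0.5743, 0.1829, 0.2688]
tool_rot: [0.6, 0.8, -0.001, -0.001]
force: [-0.1, -0.4, -2.4]
finger_gap: 0.082
gripper_force: 59.5
1.8550558075351746 [-1.55769993e-06  7.43765587e-02  2.68777254e-01] [0.0043 0.0005 0.2936]
```

```bash
python3 -m crank '[{"dp":[0.0022,0,0.055],"delta_rot":[0,0,0],"fingers":-1},{"dp":[0.0021,0,0.055],"delta_rot":[0,0,0],"fingers":-1},{"dp":[0,0,0.055],"delta_rot":[0,0,0],"fingers":-1},{"dp":[0,0,0.04],"delta_rot":[0,0,0],"fingers":-1},{"dp":[0,0,0.03],"delta_rot":[0,0,0],"fingers":-1},{"dp":[0,0,0.03],"delta_rot":[0,0,0],"fingers":-1},{"dp":[0,0,0.028],"delta_rot":[0,0,0],"fingers":-1},{"dp":[0,0,0],"delta_rot":[0,0,0],"fingers":-1},{"dp":[0,0,0],"delta_rot":[0,0,0],"fingers":-1}]'; python3 -m crank '[{"dp":[0,0,0.005],"delta_rot":[0,0,0],"fingers":-1},{"dp":[0,0,0.004],"delta_rot":[0,0,0],"fingers":-1},{"dp":[0,0,0],"delta_rot":[0,0,0],"fingers":-1}]'; python3 -c "
from h import *
print(yaw(),inJ(manip.sense()['tcp_pos']))"
```

```text
t: 20.5
tcp_pos: [0.574, 0.1846, 0.1222]
tool_rot: [0.6, 0.8, -0.001, -0.001]
force: [0.2, 0.9, -3.1]
finger_gap: 0.081
gripper_force: 59.4
t: 20.75
tcp_pos: [0.5748, 0.1858, 0.1188]
tool_rot: [0.599, 0.801, 0.0, 0.0]
force: [-0.4, -0.4, -2.9]
finger_gap: 0.082
gripper_force: 59.4
1.8565335775519534 [0.00123236 0.07699037 0.11884467]
```

```bash
for i in 1; do python3 -m crank '[{"dp":[0,0,0.004],"delta_rot":[0,0,0],"fingers":-1},{"dp":[0,0,0],"delta_rot":[0,0,0],"fingers":-1}]'|grep -E "tcp|force: \["; python3 -m crank '[{"dp":[0,0,0.004],"delta_rot":[0,0,0],"fingers":-1},{"dp":[0,0,0],"delta_rot":[0,0,0],"fingers":-1}]'|grep -E "tcp|force: \["; done
```

```text
tcp_pos: [0.5749, 0.186, 0.118]
force: [-0.9, -1.6, 4.3]
tcp_pos: [0.5749, 0.186, 0.118]
force: [-4.9, -2.1, 15.6]
```

```bash
python3 -m crank '[{"dp":[0,0,0],"delta_rot":[0,0,0],"fingers":-0.34},{"dp":[0,0,0],"delta_rot":[0,0,0],"fingers":-0.34},{"dp":[0,0,0],"delta_rot":[0,0,0],"fingers":-0.34},{"dp":[0,0,-0.06],"delta_rot":[0,0,0],"fingers":-0.34},{"dp":[0,0,-0.07],"delta_rot":[0,0,0],"fingers":-0.34},{"dp":[-0.033,0,-0.07],"delta_rot":[0,0,0],"fingers":-0.34},{"dp":[-0.046,0,-0.07],"delta_rot":[0,0,0],"fingers":-0.34},{"dp":[-0.046,0,-0.07],"delta_rot":[0,0,0],"fingers":-0.34},{"dp":[-0.046,0,-0.07],"delta_rot":[0,0,0],"fingers":-0.34},{"dp":[-0.046,0,-0.07],"delta_rot":[0,0,0],"fingers":-0.34},{"dp":[-0.046,0,-0.07],"delta_rot":[0,0,0],"fingers":-0.34},{"dp":[0,0,0],"delta_rot":[0,0,0],"fingers":-0.34}]'; python3 -c "
from h import *
m,p,d=snap('wrist','w8');rim(m,p,d)
quads(m,p,d,(.35,.8,-.1,.25),(.07,.09))
quads(m,p,d)
print(dp(.515,-.26,.42)) # bench look, tool near P3"
```

```text
t: 22.08
tcp_pos: [0.6157, 0.0564, 0.3966]
tool_rot: [0.6, 0.8, 0.004, 0.008]
force: [1.2, 0.6, 0.8]
finger_gap: 0.328
gripper_force: 0.0
rim ((0.5952417850494385, 0.11062340438365936), (0.13819192349910736, 0.2610662579536438), 16.45815086364746) jig [-0.0003 -0.0009  0.0632] 5607
c [0.5756 0.1856] yaw 0.283 len 0.11 heel 0.0606 toe 0.0359 z 0.0772 jig [0.002  0.0766 0.0772] relyaw -0.002 2403
c [ 0.4311 -0.0094] yaw -1.322 len 0.0697 heel 0.0917 toe 0.0513 z 0.0781 jig [-0.1915 -0.07    0.0781] relyaw -1.607 2100
[-0.5561 -0.3672 -0.0554]
```

Planter 1 sits at jig (2, 76.6) mm with its rim at 77 mm, and the crate is still home. Next is the planter at (0.469, -0.399).

```bash
python3 -m crank '[{"dp":[0,0,0],"delta_rot":[0,0,-0.0165],"fingers":-0.34},{"dp":[0,0,0],"delta_rot":[0,0,-0.0165],"fingers":-0.34},{"dp":[0,0,0],"delta_rot":[0,0,-0.0165],"fingers":-0.34},{"dp":[0,0,0],"delta_rot":[0,0,-0.0165],"fingers":-0.34},{"dp":[0,0,0],"delta_rot":[0,0,-0.0165],"fingers":-0.34},{"dp":[0,0,0],"delta_rot":[0,0,-0.0165],"fingers":-0.34},{"dp":[0,0,0],"delta_rot":[0,0,-0.0165],"fingers":-0.34},{"dp":[0,0,0],"delta_rot":[0,0,0],"fingers":-0.34},{"dp":[0,0,0],"delta_rot":[0,0,0],"fingers":-0.34}]'; python3 -c "
from h import *
print(yaw(),dp(.4693,-.3987,.22)/14)"
```

```text
t: 22.88
tcp_pos: [0.6108, 0.0611, 0.3868]
tool_rot: [0.277, 0.961, -0.0, -0.001]
force: [-0.2, -0.3, 0.1]
finger_gap: 0.335
gripper_force: 0.0
2.5808044120127187 [-0.01787857 -0.06634286  0.02385714]
```

```bash
python3 -m crank '[{"dp":[-0.0179,-0.0663,0.0239],"delta_rot":[0,0,0],"fingers":-0.34},{"dp":[-0.0179,-0.0663,0.0239],"delta_rot":[0,0,0],"fingers":-0.34},{"dp":[-0.0179,-0.0663,0.0239],"delta_rot":[0,0,0],"fingers":-0.34},{"dp":[-0.0179,-0.0663,0.0239],"delta_rot":[0,0,0],"fingers":-0.34},{"dp":[-0.0179,-0.0663,0.0239],"delta_rot":[0,0,0],"fingers":-0.34},{"dp":[-0.0179,-0.0663,0.0239],"delta_rot":[0,0,0],"fingers":-0.34},{"dp":[-0.0179,-0.0663,0.0239],"delta_rot":[0,0,0],"fingers":-0.34},{"dp":[-0.0179,-0.0663,0.0239],"delta_rot":[0,0,0],"fingers":-0.34},{"dp":[-0.0179,-0.0663,0.0239],"delta_rot":[0,0,0],"fingers":-0.34},{"dp":[-0.0179,-0.0663,0.0239],"delta_rot":[0,0,0],"fingers":-0.34},{"dp":[-0.0179,-0.0663,0.0239],"delta_rot":[0,0,0],"fingers":-0.34},{"dp":[-0.0179,-0.0663,0.0239],"delta_rot":[0,0,0],"fingers":-0.34}]' >/dev/null; python3 -m crank '[{"dp":[-0.0179,-0.0663,0.0239],"delta_rot":[0,0,0],"fingers":-0.34},{"dp":[-0.0179,-0.0663,0.0239],"delta_rot":[0,0,0],"fingers":-0.34},{"dp":[0,0,0],"delta_rot":[0,0,0],"fingers":-0.34},{"dp":[0,0,0],"delta_rot":[0,0,0],"fingers":-0.34},{"dp":[0,0,0],"delta_rot":[0,0,0],"fingers":-0.34},{"dp":[0,0,0],"delta_rot":[0,0,0],"fingers":-0.34}]'; python3 -c "
from h import *
m,p,d=snap('wrist','w9');o=quads(m,p,d)
print(yaw(),dp(.4693,-.3987,.096))"
```

```text
t: 24.38
tcp_pos: [0.4719, -0.3981, 0.221]
tool_rot: [0.276, 0.961, 0.0, -0.0]
force: [0.4, 0.4, 0.4]
finger_gap: 0.33
gripper_force: 0.0
c [ 0.469  -0.3994] yaw -2.134 len 0.1104 heel 0.0608 toe 0.0359 z 0.055 jig [-0.2648 -0.4549  0.055 ] relyaw -2.419 5060
c [ 0.6257 -0.2628] yaw -0.315 len 0.1113 heel 0.0619 toe 0.0365 z 0.0544 jig [-0.076  -0.3678  0.0544] relyaw -0.6 6156
2.5838428417935075 [ 0.0042 -0.0041  0.2507]
```

```bash
python3 -m crank '[{"dp":[0.002,-0.002,0.06],"delta_rot":[0,0,0.0009],"fingers":-0.34},{"dp":[0.002,-0.002,0.06],"delta_rot":[0,0,0],"fingers":-0.34},{"dp":[0,0,0.065],"delta_rot":[0,0,0],"fingers":-0.34},{"dp":[0,0,0.065],"delta_rot":[0,0,0],"fingers":-0.34},{"dp":[0,0,0],"delta_rot":[0,0,0],"fingers":-0.34},{"dp":[0,0,0],"delta_rot":[0,0,0],"fingers":-0.34}]'; python3 -m crank '[{"dp":[0,0,0],"delta_rot":[0,0,0],"fingers":-1},{"dp":[0,0,0],"delta_rot":[0,0,0],"fingers":-1},{"dp":[0,0,0],"delta_rot":[0,0,0],"fingers":-1},{"dp":[0,0,0],"delta_rot":[0,0,0],"fingers":-1},{"dp":[0,0,0],"delta_rot":[0,0,0],"fingers":-1},{"dp":[0,0,0],"delta_rot":[0,0,0],"fingers":-1}]' 60; python3 -c "
from h import *
y=yaw();print(y,(y+2.134-2*np.pi))
s=manip.sense();r=R.from_quat(s['tool_rot']);print('planter in tool mm',r.inv().apply(np.array([.469,-.3992,0])-s['tcp_pos'])*1e3)"
```

```text
t: 24.93
tcp_pos: [0.4687, -0.3983, 0.0949]
tool_rot: [0.278, 0.961, 0.001, -0.002]
force: [0.8, 0.4, 0.1]
finger_gap: 0.328
gripper_force: 0.0
t: 25.43
tcp_pos: [0.4701, -0.4011, 0.0986]
tool_rot: [0.279, 0.96, -0.001, 0.002]
force: [1.0, 0.5, 7.8]
finger_gap: 0.083
gripper_force: 60.9
2.576834298755754 -1.5723510084238317
planter in tool mm [ 2.41961894  1.15259423 98.56245282]
```

```bash
python3 -m crank '[{"dp":[0,0,-0.05],"delta_rot":[0,0,0],"fingers":-1},{"dp":[0,0,-0.06],"delta_rot":[0,0,0],"fingers":-1},{"dp":[0,0,-0.06],"delta_rot":[0,0,0],"fingers":-1},{"dp":[0,0,-0.06],"delta_rot":[0,0,0.0164],"fingers":-1},{"dp":[0,0,-0.06],"delta_rot":[0,0,0.0164],"fingers":-1},{"dp":[0,0,-0.06],"delta_rot":[0,0,0.0164],"fingers":-1},{"dp":[0,0,0],"delta_rot":[0,0,0.0164],"fingers":-1},{"dp":[0,0,0],"delta_rot":[0,0,0.0164],"fingers":-1},{"dp":[0,0,0],"delta_rot":[0,0,0.0164],"fingers":-1},{"dp":[0,0,0],"delta_rot":[0,0,0.0164],"fingers":-1},{"dp":[0,0,0],"delta_rot":[0,0,0],"fingers":-1},{"dp":[0,0,0],"delta_rot":[0,0,0],"fingers":-1}]'; python3 -c "
from h import *
print(yaw(),inJ(manip.sense()['tcp_pos']),dp(*J(0,.0255,.27))/15)"
```

```text
t: 26.43
tcp_pos: [0.4684, -0.3999, 0.2712]
tool_rot: [0.598, 0.801, -0.0, -0.0]
force: [-0.5, -0.0, -2.6]
finger_gap: 0.083
gripper_force: 59.4
1.8583686765625314 [-0.26548775 -0.45514003  0.27115272] [0.06399333 0.03556    0.00016   ]
```

```bash
python3 -m crank '[{"dp":[0.064,0.0355,0],"delta_rot":[0,0,0],"fingers":-1},{"dp":[0.064,0.0355,0],"delta_rot":[0,0,0],"fingers":-1},{"dp":[0.064,0.0355,0],"delta_rot":[0,0,0],"fingers":-1},{"dp":[0.064,0.0355,0],"delta_rot":[0,0,0],"fingers":-1},{"dp":[0.064,0.0355,0],"delta_rot":[0,0,0],"fingers":-1},{"dp":[0.064,0.0355,0],"delta_rot":[0,0,0],"fingers":-1},{"dp":[0.064,0.0355,0],"delta_rot":[0,0,0],"fingers":-1},{"dp":[0.064,0.0355,0],"delta_rot":[0,0,0],"fingers":-1},{"dp":[0.064,0.0355,0],"delta_rot":[0,0,0],"fingers":-1},{"dp":[0.064,0.0355,0],"delta_rot":[0,0,0],"fingers":-1},{"dp":[0.064,0.0355,0],"delta_rot":[0,0,0],"fingers":-1},{"dp":[0.064,0.0355,0],"delta_rot":[0,0,0],"fingers":-1}]' >/dev/null; python3 -m crank '[{"dp":[0.064,0.0355,0],"delta_rot":[0,0,0],"fingers":-1},{"dp":[0.064,0.0355,0],"delta_rot":[0,0,0],"fingers":-1},{"dp":[0.064,0.0355,0],"delta_rot":[0,0,0],"fingers":-1},{"dp":[0,0,0],"delta_rot":[0,0,0],"fingers":-1},{"dp":[0,0,0],"delta_rot":[0,0,0],"fingers":-1},{"dp":[0,0,0],"delta_rot":[0,0,0],"fingers":-1},{"dp":[0,0,0],"delta_rot":[0,0,0],"fingers":-1},{"dp":[0,0,0],"delta_rot":[0,0,0],"fingers":-1}]'; python3 -c "
from h import *
print(yaw(),inJ(manip.sense()['tcp_pos']),dp(*J(0,.0255,.122)))
m,p,d=snap('wrist','w10');quads(m,p,d,(.35,.8,-.1,.25),(.07,.09));quads(m,p,d,(.35,.8,-.1,.25),(.21,.25))"
```

```text
t: 28.1
tcp_pos: [0.5891, 0.134, 0.2709]
tool_rot: [0.6, 0.8, -0.0, -0.0]
force: [-0.6, -0.7, -2.1]
finger_gap: 0.083
gripper_force: 59.4
1.8545501304825984 [0.00045998 0.02325466 0.27093533] [ 0.0045 -0.0007  0.2979]
c [0.5756 0.1854] yaw 0.287 len 0.1104 heel 0.0602 toe 0.036 z 0.0772 jig [0.0019 0.0764 0.0772] relyaw 0.002 4012
c [ 0.4298 -0.0113] yaw -1.162 len 0.0664 heel 0.0908 toe 0.0447 z 0.0774 jig [-0.1933 -0.0714  0.0774] relyaw -1.447 3290
c [0.6056 0.1631] yaw 0.455 len 0.0631 heel 0.1131 toe 0.0074 z 0.2223 jig [0.0244 0.0466 0.2223] relyaw 0.17 6836
```

```bash
python3 -m crank '[{"dp":[0.002,0,0.055],"delta_rot":[0,0,0],"fingers":-1},{"dp":[0.0018,-0.0007,0.055],"delta_rot":[0,0,0],"fingers":-1},{"dp":[0,0,0.055],"delta_rot":[0,0,0],"fingers":-1},{"dp":[0,0,0.035],"delta_rot":[0,0,0],"fingers":-1},{"dp":[0,0,0],"delta_rot":[0,0,0],"fingers":-1},{"dp":[0,0,0],"delta_rot":[0,0,0],"fingers":-1}]'; python3 -c "
from h import *
s=manip.sense();print(inJ(s['tcp_pos']))"; python3 -m crank '[{"dp":[0,0,0.025],"delta_rot":[0,0,0],"fingers":-1},{"dp":[0,0,0.025],"delta_rot":[0,0,0],"fingers":-1},{"dp":[0,0,0.02],"delta_rot":[0,0,0],"fingers":-1},{"dp":[0,0,0.02],"delta_rot":[0,0,0],"fingers":-1},{"dp":[0,0,0],"delta_rot":[0,0,0],"fingers":-1}]';python3 -c "
from h import *
s=manip.sense();print(inJ(s['tcp_pos']))"
```

```text
t: 28.65
tcp_pos: [0.5882, 0.1362, 0.1703]
tool_rot: [0.6, 0.8, -0.001, -0.001]
force: [0.8, 0.3, -2.5]
finger_gap: 0.081
gripper_force: 59.3
[1.59654957e-04 2.55911669e-02 1.70301207e-01]
t: 29.07
tcp_pos: [0.5877, 0.1368, 0.1239]
tool_rot: [0.599, 0.8, -0.001, -0.001]
force: [0.6, -0.4, -2.1]
finger_gap: 0.082
gripper_force: 59.3
[-1.04847714e-04  2.63486264e-02  1.23856537e-01]
```

```bash
python3 -m crank '[{"dp":[-0.001,0,0.005],"delta_rot":[0,0,0],"fingers":-1},{"dp":[0,0,0.005],"delta_rot":[0,0,0],"fingers":-1},{"dp":[0,0,0],"delta_rot":[0,0,0],"fingers":-1}]'|grep -E "tcp|force: \["; python3 -m crank '[{"dp":[0,0,0.004],"delta_rot":[0,0,0],"fingers":-1},{"dp":[0,0,0],"delta_rot":[0,0,0],"fingers":-1}]'|grep -E "tcp|force: \[";python3 -m crank '[{"dp":[0,0,0.004],"delta_rot":[0,0,0],"fingers":-1},{"dp":[0,0,0],"delta_rot":[0,0,0],"fingers":-1}]'|grep -E "tcp|force: \["
```

```text
tcp_pos: [0.5888, 0.1367, 0.121]
force: [1.2, -0.1, -2.0]
tcp_pos: [0.5889, 0.1369, 0.1206]
force: [-1.6, 0.4, 5.0]
tcp_pos: [0.5888, 0.1369, 0.1206]
force: [-5.2, -0.6, 17.1]
```

```bash
python3 -m crank '[{"dp":[0,0,0],"delta_rot":[0,0,0],"fingers":-0.34},{"dp":[0,0,0],"delta_rot":[0,0,0],"fingers":-0.34},{"dp":[0,0,0],"delta_rot":[0,0,0],"fingers":-0.34},{"dp":[0,0,-0.06],"delta_rot":[0,0,0],"fingers":-0.34},{"dp":[0,0,-0.07],"delta_rot":[0,0,0],"fingers":-0.34},{"dp":[-0.02,0,-0.07],"delta_rot":[0,0,0],"fingers":-0.34},{"dp":[-0.03,0,-0.07],"delta_rot":[0,0,0],"fingers":-0.34},{"dp":[-0.03,0,-0.07],"delta_rot":[0,0,0],"fingers":-0.34},{"dp":[-0.03,0,-0.07],"delta_rot":[0,0,0],"fingers":-0.34},{"dp":[-0.03,0,-0.07],"delta_rot":[0,0,0],"fingers":-0.34},{"dp":[-0.03,0,-0.07],"delta_rot":[0,0,0],"fingers":-0.34},{"dp":[0,0,0],"delta_rot":[0,0,0],"fingers":-0.34}]' >/dev/null; python3 -c "
from h import *
m,p,d=snap('wrist','w11');rim(m,p,d)
quads(m,p,d,(.47,.8,-.1,.25),(.07,.09))
W=cloud(m,d)"; python3 -m crank '[{"dp":[0,0,0],"delta_rot":[0,0,0.0191],"fingers":-0.34},{"dp":[0,0,0],"delta_rot":[0,0,0.0191],"fingers":-0.34},{"dp":[0,0,0],"delta_rot":[0,0,0.0191],"fingers":-0.34},{"dp":[0,0,0],"delta_rot":[0,0,0.0191],"fingers":-0.34},{"dp":[0,0,0],"delta_rot":[0,0,0.0191],"fingers":-0.34},{"dp":[0,0,0],"delta_rot":[0,0,0],"fingers":-0.34},{"dp":[0,0,0],"delta_rot":[0,0,0],"fingers":-0.34}]'; python3 -c "
from h import *
print(yaw(),dp(.626,-.2626,.22)/10)"
```

```text
rim ((0.5952290892601013, 0.11055637896060944), (0.13856032490730286, 0.2607640027999878), 16.499080657958984) jig [-0.0003 -0.001   0.0633] 7420
c [0.582  0.1625] yaw 0.175 len 0.111 heel 0.0967 toe 0.0964 z 0.0772 jig [0.0016 0.0526 0.0772] relyaw -0.11 4362
t: 31.28
tcp_pos: [0.612, 0.0554, 0.3905]
tool_rot: [0.808, 0.589, -0.001, -0.001]
force: [-0.2, -0.2, 0.6]
finger_gap: 0.334
gripper_force: 0.0
1.2592018211354747 [-0.05966  0.02226  0.03407]
```

```bash
python3 -m crank '[{"dp":[-0.0597,0.0223,0.034],"delta_rot":[0,0,0.0006],"fingers":-0.34},{"dp":[-0.0597,0.0223,0.034],"delta_rot":[0,0,0],"fingers":-0.34},{"dp":[-0.0597,0.0223,0.034],"delta_rot":[0,0,0],"fingers":-0.34},{"dp":[-0.0597,0.0223,0.034],"delta_rot":[0,0,0],"fingers":-0.34},{"dp":[-0.0597,0.0223,0.034],"delta_rot":[0,0,0],"fingers":-0.34},{"dp":[-0.0597,0.0223,0.034],"delta_rot":[0,0,0],"fingers":-0.34},{"dp":[-0.0597,0.0223,0.034],"delta_rot":[0,0,0],"fingers":-0.34},{"dp":[-0.0597,0.0223,0.034],"delta_rot":[0,0,0],"fingers":-0.34},{"dp":[-0.0597,0.0223,0.034],"delta_rot":[0,0,0],"fingers":-0.34},{"dp":[-0.0597,0.0223,0.034],"delta_rot":[0,0,0],"fingers":-0.34},{"dp":[0,0,0],"delta_rot":[0,0,0],"fingers":-0.34},{"dp":[0,0,0],"delta_rot":[0,0,0],"fingers":-0.34}]' >/dev/null; python3 -m crank '[{"dp":[0,0,0],"delta_rot":[0,0,0],"fingers":-0.34},{"dp":[0,0,0],"delta_rot":[0,0,0],"fingers":-0.34}]'; python3 -c "
from h import *
m,p,d=snap('wrist','w12');o=quads(m,p,d)
c=min(o,key=lambda c:abs(c[0]-.626)+abs(c[1]+.2626));print(yaw(),c[2]+np.pi/2,dp(c[0],c[1],.096))"
```

```text
t: 32.45
tcp_pos: [0.6252, -0.2621, 0.2224]
tool_rot: [0.81, 0.587, 0.0, -0.0]
force: [0.0, 0.5, 0.5]
finger_gap: 0.329
gripper_force: 0.0
c [ 0.6263 -0.2623] yaw -0.32 len 0.1103 heel 0.0601 toe 0.0376 z 0.0548 jig [-0.0753 -0.3675  0.0548] relyaw -0.605 4988
1.25440885770748 1.2509085012941386 [-1.000e-04  1.900e-03  2.534e-01]
```

```bash
python3 -m crank '[{"dp":[0,0.0019,0.06],"delta_rot":[0,0,0],"fingers":-0.34},{"dp":[0,0,0.063],"delta_rot":[0,0,0],"fingers":-0.34},{"dp":[0,0,0.065],"delta_rot":[0,0,0],"fingers":-0.34},{"dp":[0,0,0.065],"delta_rot":[0,0,0],"fingers":-0.34},{"dp":[0,0,0],"delta_rot":[0,0,0],"fingers":-0.34},{"dp":[0,0,0],"delta_rot":[0,0,0],"fingers":-0.34}]'; python3 -m crank '[{"dp":[0,0,0],"delta_rot":[0,0,0],"fingers":-1},{"dp":[0,0,0],"delta_rot":[0,0,0],"fingers":-1},{"dp":[0,0,0],"delta_rot":[0,0,0],"fingers":-1},{"dp":[0,0,0],"delta_rot":[0,0,0],"fingers":-1},{"dp":[0,0,0],"delta_rot":[0,0,0],"fingers":-1},{"dp":[0,0,0],"delta_rot":[0,0,0],"fingers":-1}]' 60; python3 -c "
from h import *
y=yaw();print(y,y+.317)
s=manip.sense();r=R.from_quat(s['tool_rot']);print('planter in tool mm',r.inv().apply(np.array([.6262,-.2624,0])-s['tcp_pos'])*1e3)"
```

```text
t: 33.0
tcp_pos: [0.6253, -0.2619, 0.0945]
tool_rot: [0.81, 0.587, -0.001, -0.002]
force: [0.5, -1.3, 0.0]
finger_gap: 0.332
gripper_force: 0.0
t: 33.5
tcp_pos: [0.6276, -0.2642, 0.0985]
tool_rot: [0.81, 0.586, 0.001, 0.002]
force: [1.8, 1.8, 7.3]
finger_gap: 0.082
gripper_force: 61.4
1.2519648598361213 1.5689648598361212
planter in tool mm [ 1.33571597 -2.40251903 98.50443165]
```

```bash
python3 -m crank '[{"dp":[0,0,-0.05],"delta_rot":[0,0,0],"fingers":-1},{"dp":[0,0,-0.06],"delta_rot":[0,0,0],"fingers":-1},{"dp":[0,0,-0.06],"delta_rot":[0,0,0],"fingers":-1},{"dp":[0,0,-0.06],"delta_rot":[0,0,-0.0192],"fingers":-1},{"dp":[0,0,-0.06],"delta_rot":[0,0,-0.0192],"fingers":-1},{"dp":[0,0,-0.06],"delta_rot":[0,0,-0.0192],"fingers":-1},{"dp":[0,0,0],"delta_rot":[0,0,-0.0192],"fingers":-1},{"dp":[0,0,0],"delta_rot":[0,0,-0.0192],"fingers":-1},{"dp":[0,0,0],"delta_rot":[0,0,0],"fingers":-1},{"dp":[0,0,0],"delta_rot":[0,0,0],"fingers":-1},{"dp":[0,0,0],"delta_rot":[0,0,0],"fingers":-1}]'; python3 -c "
from h import *
print(yaw(),inJ(manip.sense()['tcp_pos']),dp(*J(0,-.0245,.27))/9)"
```

```text
t: 34.42
tcp_pos: [0.6253, -0.2634, 0.2698]
tool_rot: [0.601, 0.799, -0.0, -0.001]
force: [0.2, 0.3, -3.5]
finger_gap: 0.081
gripper_force: 60.0
1.8525782229535912 [-0.07657088 -0.36833035  0.2698239 ] [7.64555556e-02 1.67666667e-02 3.33333333e-05]
```

```bash
python3 -m crank '[{"dp":[0.0765,0.0168,0],"delta_rot":[0,0,-0.0005],"fingers":-1},{"dp":[0.0765,0.0168,0],"delta_rot":[0,0,0],"fingers":-1},{"dp":[0.0765,0.0168,0],"delta_rot":[0,0,0],"fingers":-1},{"dp":[0.0765,0.0168,0],"delta_rot":[0,0,0],"fingers":-1},{"dp":[0.0765,0.0168,0],"delta_rot":[0,0,0],"fingers":-1},{"dp":[0.0765,0.0168,0],"delta_rot":[0,0,0],"fingers":-1},{"dp":[0.0765,0.0168,0],"delta_rot":[0,0,0],"fingers":-1},{"dp":[0.0765,0.0168,0],"delta_rot":[0,0,0],"fingers":-1},{"dp":[0.0765,0.0168,0],"delta_rot":[0,0,0],"fingers":-1},{"dp":[0,0,0],"delta_rot":[0,0,0],"fingers":-1},{"dp":[0,0,0],"delta_rot":[0,0,0],"fingers":-1},{"dp":[0,0,0],"delta_rot":[0,0,0],"fingers":-1}]'; python3 -m crank '[{"dp":[0,0,0],"delta_rot":[0,0,0],"fingers":-1},{"dp":[0,0,0],"delta_rot":[0,0,0],"fingers":-1},{"dp":[0,0,0],"delta_rot":[0,0,0],"fingers":-1}]' >/dev/null; python3 -c "
from h import *
print(yaw(),inJ(manip.sense()['tcp_pos']),dp(*J(0,-.0245,.122)))
m,p,d=snap('wrist','w13')
W=cloud(m,d)
# held planter's front (+y jig) rim edge & row's -y edge along x=0
for zr in((.21,.24),(.07,.09)):
    for x in(-.03,0,.03):
        a=W[...,:2]@ux-JO[0];b=W[...,:2]@uy-JO[1];k=(abs(a-x)<.003)&(W[...,2]>zr[0])&(W[...,2]<zr[1])&(b<.13)&(b>-.08)
        if k.any():print(zr,x,b[k].min().round(4),b[k].max().round(4),np.median(W[k][:,2]).round(4))"
```

```text
t: 35.42
tcp_pos: [0.6008, 0.0879, 0.2701]
tool_rot: [0.598, 0.801, -0.0, 0.0]
force: [-0.5, 0.1, -2.6]
finger_gap: 0.082
gripper_force: 60.1
1.8558189947082586 [-0.00145555 -0.02578451  0.27034654] [0.0026 0.003  0.2967]
(0.21, 0.24) -0.03 -0.0043 0.0028 0.2259
(0.21, 0.24) 0 -0.0493 -0.0005 0.2264
(0.21, 0.24) 0.03 -0.0403 -0.0038 0.225
(0.07, 0.09) -0.03 0.0079 0.104 0.0773
(0.07, 0.09) 0 0.0039 0.1104 0.0767
(0.07, 0.09) 0.03 0.001 0.0979 0.0774
```

The held planter's front edge will land at y = +0.8 mm and the row's edge is at +3.9 mm, so the gap is fine. Lower it.

```bash
python3 -m crank '[{"dp":[0.0026,0.003,0.055],"delta_rot":[0,0,0],"fingers":-1},{"dp":[0,0,0.055],"delta_rot":[0,0,0],"fingers":-1},{"dp":[0,0,0.055],"delta_rot":[0,0,0],"fingers":-1},{"dp":[0,0,0.035],"delta_rot":[0,0,0],"fingers":-1},{"dp":[0,0,0],"delta_rot":[0,0,0],"fingers":-1},{"dp":[0,0,0.025],"delta_rot":[0,0,0],"fingers":-1},{"dp":[0,0,0.025],"delta_rot":[0,0,0],"fingers":-1},{"dp":[0,0,0.02],"delta_rot":[0,0,0],"fingers":-1},{"dp":[0,0,0.017],"delta_rot":[0,0,0],"fingers":-1},{"dp":[0,0,0],"delta_rot":[0,0,0],"fingers":-1}]';python3 -c "
from h import *
s=manip.sense();print(inJ(s['tcp_pos']))"
python3 -m crank '[{"dp":[0,0,0.005],"delta_rot":[0,0,0],"fingers":-1},{"dp":[0,0,0],"delta_rot":[0,0,0],"fingers":-1}]'|grep -E "tcp|force: \["; python3 -m crank '[{"dp":[0,0,0.005],"delta_rot":[0,0,0],"fingers":-1},{"dp":[0,0,0],"delta_rot":[0,0,0],"fingers":-1}]'|grep -E "tcp|force: \["
```

```text
t: 36.55
tcp_pos: [0.6011, 0.0895, 0.1253]
tool_rot: [0.599, 0.801, -0.001, -0.001]
force: [0.2, -0.5, -3.5]
finger_gap: 0.084
gripper_force: 59.8
[-0.0006011  -0.02276732  0.12532422]
tcp_pos: [0.6021, 0.0896, 0.1245]
force: [-0.2, -0.6, -2.1]
tcp_pos: [0.6021, 0.0896, 0.1222]
force: [0.1, -0.2, -3.7]
```

```bash
python3 -m crank '[{"dp":[0,0,0.004],"delta_rot":[0,0,0],"fingers":-1},{"dp":[0,0,0],"delta_rot":[0,0,0],"fingers":-1}]'|grep -E "tcp|force: \["; python3 -m crank '[{"dp":[0,0,0.004],"delta_rot":[0,0,0],"fingers":-1},{"dp":[0,0,0],"delta_rot":[0,0,0],"fingers":-1}]'|grep -E "tcp|force: \["; python3 -c "
from h import *
s=manip.sense();print(inJ(s['tcp_pos']))"
```

```text
tcp_pos: [0.6024, 0.0896, 0.1205]
force: [1.0, -0.5, -0.2]
tcp_pos: [0.6024, 0.0896, 0.1205]
force: [-3.1, 0.2, 10.5]
[ 0.00072624 -0.02304169  0.12048945]
```

```bash
python3 -m crank '[{"dp":[0,0,0],"delta_rot":[0,0,0],"fingers":-0.34},{"dp":[0,0,0],"delta_rot":[0,0,0],"fingers":-0.34},{"dp":[0,0,0],"delta_rot":[0,0,0],"fingers":-0.34},{"dp":[0,0,-0.06],"delta_rot":[0,0,0],"fingers":-0.34},{"dp":[0,0,-0.07],"delta_rot":[0,0,0],"fingers":-0.34},{"dp":[-0.02,0,-0.07],"delta_rot":[0,0,0],"fingers":-0.34},{"dp":[-0.02,0,-0.07],"delta_rot":[0,0,0],"fingers":-0.34},{"dp":[-0.02,0,-0.07],"delta_rot":[0,0,0],"fingers":-0.34},{"dp":[-0.02,0,-0.07],"delta_rot":[0,0,0],"fingers":-0.34},{"dp":[-0.02,0,-0.07],"delta_rot":[0,0,0],"fingers":-0.34},{"dp":[-0.02,0,-0.07],"delta_rot":[0,0,0],"fingers":-0.34},{"dp":[0,0,0],"delta_rot":[0,0,0],"fingers":-0.34}]' >/dev/null; python3 -c "
from h import *
m,p,d=snap('wrist','w14');rim(m,p,d)
quads(m,p,d,(.47,.8,-.1,.25),(.07,.09))
W=cloud(m,d);a=W[...,:2]@ux-JO[0];b=W[...,:2]@uy-JO[1]
for x in(-.03,0,.03):
    k=(abs(a-x)<.003)&(W[...,2]>.07)&(W[...,2]<.09)&(b<.13)&(b>-.12);print(x,b[k].min().round(4),b[k].max().round(4))"; python3 -m crank '[{"dp":[0,0,0],"delta_rot":[0,0,0.0197],"fingers":-0.34},{"dp":[0,0,0],"delta_rot":[0,0,0.0197],"fingers":-0.34},{"dp":[0,0,0],"delta_rot":[0,0,0.0197],"fingers":-0.34},{"dp":[0,0,0],"delta_rot":[0,0,0.0197],"fingers":-0.34},{"dp":[0,0,0],"delta_rot":[0,0,0.0197],"fingers":-0.34},{"dp":[0,0,0],"delta_rot":[0,0,0.0197],"fingers":-0.34},{"dp":[0,0,0],"delta_rot":[0,0,0.0197],"fingers":-0.34},{"dp":[0,0,0],"delta_rot":[0,0,0.0197],"fingers":-0.34},{"dp":[0,0,0],"delta_rot":[0,0,0.0197],"fingers":-0.34},{"dp":[0,0,0],"delta_rot":[0,0,0],"fingers":-0.34},{"dp":[0,0,0],"delta_rot":[0,0,0],"fingers":-0.34}]'; python3 -c "
from h import *
print(yaw(),dp(.5976,-.3932,.22)/14)"
```

```text
rim ((0.5977371335029602, 0.10218186676502228), (0.13826937973499298, 0.2427261620759964), 16.504453659057617) jig [-0.0002 -0.0097  0.0612] 5618
c [0.582  0.1624] yaw -2.967 len 0.111 heel 0.0966 toe 0.0966 z 0.0772 jig [0.0016 0.0525 0.0772] relyaw 3.031 4673
c [0.6028 0.0905] yaw 0.287 len 0.11 heel 0.0598 toe 0.0363 z 0.0772 jig [ 0.0013 -0.0223  0.0772] relyaw 0.002 1836
-0.03 -0.0495 0.104
0 -0.0461 0.101
0.03 -0.0429 0.0976
t: 39.18
tcp_pos: [0.6184, 0.0323, 0.3915]
tool_rot: [0.931, 0.365, -0.001, -0.001]
force: [0.2, -0.3, -0.6]
finger_gap: 0.332
gripper_force: 0.0
0.7477471574814559 [-0.04347143  0.0426      0.02447857]
```

View pics/w14.png

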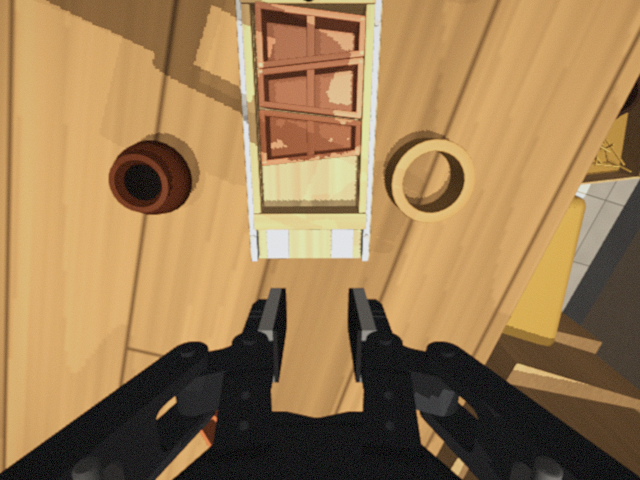

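Three planters now lie in the crate alternately head to tail, at columns 257–365 and rows 5–163. The free slot is at the bottom, rows 163–212. Now the last planter.

```bash
python3 -m crank '[{"dp":[-0.0435,0.0426,0.0245],"delta_rot":[0,0,0.0006],"fingers":-0.34},{"dp":[-0.0435,0.0426,0.0245],"delta_rot":[0,0,0],"fingers":-0.34},{"dp":[-0.0435,0.0426,0.0245],"delta_rot":[0,0,0],"fingers":-0.34},{"dp":[-0.0435,0.0426,0.0245],"delta_rot":[0,0,0],"fingers":-0.34},{"dp":[-0.0435,0.0426,0.0245],"delta_rot":[0,0,0],"fingers":-0.34},{"dp":[-0.0435,0.0426,0.0245],"delta_rot":[0,0,0],"fingers":-0.34},{"dp":[-0.0435,0.0426,0.0245],"delta_rot":[0,0,0],"fingers":-0.34},{"dp":[-0.0435,0.0426,0.0245],"delta_rot":[0,0,0],"fingers":-0.34},{"dp":[-0.0435,0.0426,0.0245],"delta_rot":[0,0,0],"fingers":-0.34},{"dp":[-0.0435,0.0426,0.0245],"delta_rot":[0,0,0],"fingers":-0.34},{"dp":[-0.0435,0.0426,0.0245],"delta_rot":[0,0,0],"fingers":-0.34},{"dp":[-0.0435,0.0426,0.0245],"delta_rot":[0,0,0],"fingers":-0.34}]' >/dev/null; python3 -m crank '[{"dp":[-0.0435,0.0426,0.0245],"delta_rot":[0,0,0],"fingers":-0.34},{"dp":[-0.0435,0.0426,0.0245],"delta_rot":[0,0,0],"fingers":-0.34},{"dp":[0,0,0],"delta_rot":[0,0,0],"fingers":-0.34},{"dp":[0,0,0],"delta_rot":[0,0,0],"fingers":-0.34},{"dp":[0,0,0],"delta_rot":[0,0,0],"fingers":-0.34},{"dp":[0,0,0],"delta_rot":[0,0,0],"fingers":-0.34}]'; python3 -c "
from h import *
m,p,d=snap('wrist','w15');o=quads(m,p,d)
c=min(o,key=lambda c:abs(c[0]-.5976)+abs(c[1]+.3932));print(yaw(),c[2]-np.pi/2,dp(c[0],c[1],.096))"
```

```text
t: 40.68
tcp_pos: [0.5958, -0.3922, 0.2216]
tool_rot: [0.932, 0.363, 0.0, -0.0]
force: [-0.1, 0.3, -0.1]
finger_gap: 0.328
gripper_force: 0.0
c [ 0.5978 -0.3934] yaw 2.312 len 0.1102 heel 0.0608 toe 0.0368 z 0.0548 jig [-0.1396 -0.4853  0.0548] relyaw 2.027 5017
0.7429389033608694 0.741417547970709 [0.0009 0.0043 0.252 ]
```

```bash
python3 -m crank '[{"dp":[0.0009,0.0043,0.06],"delta_rot":[0,0,0],"fingers":-0.34},{"dp":[0,0,0.062],"delta_rot":[0,0,0],"fingers":-0.34},{"dp":[0,0,0.065],"delta_rot":[0,0,0],"fingers":-0.34},{"dp":[0,0,0.065],"delta_rot":[0,0,0],"fingers":-0.34},{"dp":[0,0,0],"delta_rot":[0,0,0],"fingers":-0.34},{"dp":[0,0,0],"delta_rot":[0,0,0],"fingers":-0.34}]' >/dev/null; python3 -m crank '[{"dp":[0,0,0],"delta_rot":[0,0,0],"fingers":-1},{"dp":[0,0,0],"delta_rot":[0,0,0],"fingers":-1},{"dp":[0,0,0],"delta_rot":[0,0,0],"fingers":-1},{"dp":[0,0,0],"delta_rot":[0,0,0],"fingers":-1},{"dp":[0,0,0],"delta_rot":[0,0,0],"fingers":-1},{"dp":[0,0,0],"delta_rot":[0,0,0],"fingers":-1}]' 60; python3 -c "
from h import *
print(yaw())"; python3 -m crank '[{"dp":[0,0,-0.05],"delta_rot":[0,0,0],"fingers":-1},{"dp":[0,0,-0.06],"delta_rot":[0,0,0],"fingers":-1},{"dp":[0,0,-0.06],"delta_rot":[0,0,0],"fingers":-1},{"dp":[0,0,-0.06],"delta_rot":[0,0,-0.0197],"fingers":-1},{"dp":[0,0,-0.06],"delta_rot":[0,0,-0.0197],"fingers":-1},{"dp":[0,0,-0.06],"delta_rot":[0,0,-0.0197],"fingers":-1},{"dp":[0,0,0],"delta_rot":[0,0,-0.0197],"fingers":-1},{"dp":[0,0,0],"delta_rot":[0,0,-0.0197],"fingers":-1},{"dp":[0,0,0],"delta_rot":[0,0,-0.0197],"fingers":-1},{"dp":[0,0,0],"delta_rot":[0,0,-0.0197],"fingers":-1},{"dp":[0,0,0],"delta_rot":[0,0,-0.0197],"fingers":-1},{"dp":[0,0,0],"delta_rot":[0,0,-0.0197],"fingers":-1}]' >/dev/null;  python3 -m crank '[{"dp":[0,0,0],"delta_rot":[0,0,0],"fingers":-1},{"dp":[0,0,0],"delta_rot":[0,0,0],"fingers":-1}]'; python3 -c "
from h import *
print(yaw(),inJ(manip.sense()['tcp_pos']),dp(*J(0,-.0745,.27))/12)"
```

```text
t: 41.73
tcp_pos: [0.5988, -0.3956, 0.0986]
tool_rot: [0.932, 0.362, 0.001, 0.002]
force: [1.0, 1.1, 5.9]
finger_gap: 0.079
gripper_force: 61.8
0.7405965040531796
t: 42.9
tcp_pos: [0.5968, -0.3946, 0.2701]
tool_rot: [0.601, 0.799, -0.0, -0.001]
force: [-0.3, -0.2, -3.9]
finger_gap: 0.083
gripper_force: 60.3
1.8513686031341257 [-0.14079693 -0.48618474  0.27014732] [6.87166667e-02 2.31583333e-02 5.83333333e-05]
```

```bash
python3 -m crank '[{"dp":[0.0687,0.0231,0],"delta_rot":[0,0,-0.0006],"fingers":-1},{"dp":[0.0687,0.0231,0],"delta_rot":[0,0,0],"fingers":-1},{"dp":[0.0687,0.0231,0],"delta_rot":[0,0,0],"fingers":-1},{"dp":[0.0687,0.0231,0],"delta_rot":[0,0,0],"fingers":-1},{"dp":[0.0687,0.0231,0],"delta_rot":[0,0,0],"fingers":-1},{"dp":[0.0687,0.0231,0],"delta_rot":[0,0,0],"fingers":-1},{"dp":[0.0687,0.0231,0],"delta_rot":[0,0,0],"fingers":-1},{"dp":[0.0687,0.0231,0],"delta_rot":[0,0,0],"fingers":-1},{"dp":[0.0687,0.0231,0],"delta_rot":[0,0,0],"fingers":-1},{"dp":[0.0687,0.0231,0],"delta_rot":[0,0,0],"fingers":-1},{"dp":[0.0687,0.0231,0],"delta_rot":[0,0,0],"fingers":-1},{"dp":[0.0687,0.0231,0],"delta_rot":[0,0,0],"fingers":-1}]' >/dev/null; python3 -m crank '[{"dp":[0,0,0],"delta_rot":[0,0,0],"fingers":-1},{"dp":[0,0,0],"delta_rot":[0,0,0],"fingers":-1},{"dp":[0,0,0],"delta_rot":[0,0,0],"fingers":-1},{"dp":[0,0,0],"delta_rot":[0,0,0],"fingers":-1},{"dp":[0,0,0],"delta_rot":[0,0,0],"fingers":-1},{"dp":[0,0,0],"delta_rot":[0,0,0],"fingers":-1}]'; python3 -c "
from h import *
print(yaw(),inJ(manip.sense()['tcp_pos']),dp(*J(0,-.0745,.122)))
m,p,d=snap('wrist','w16')
W=cloud(m,d)
for zr in((.21,.24),(.07,.09)):
    for x in(-.03,0,.03):
        a=W[...,:2]@ux-JO[0];b=W[...,:2]@uy-JO[1];k=(abs(a-x)<.003)&(W[...,2]>zr[0])&(W[...,2]<zr[1])&(b<.13)&(b>-.13)
        if k.any():print(zr,x,b[k].min().round(4),b[k].max().round(4),np.median(W[k][:,2]).round(4))"
```

```text
t: 44.4
tcp_pos: [0.6135, 0.0384, 0.2705]
tool_rot: [0.599, 0.8, -0.0, 0.0]
force: [0.9, 0.3, -2.8]
finger_gap: 0.084
gripper_force: 60.3
1.8558488759142424 [-0.00302512 -0.07536969  0.27045289] [0.0018 0.0061 0.2969]
(0.21, 0.24) -0.03 -0.0609 -0.054 0.2254
(0.21, 0.24) 0 -0.1001 -0.0507 0.2266
(0.21, 0.24) 0.03 -0.0543 -0.0473 0.2257
(0.07, 0.09) -0.03 -0.0494 0.055 0.0773
(0.07, 0.09) 0 -0.0463 0.0823 0.0767
(0.07, 0.09) 0.03 -0.0433 0.0617 0.0773
```

```bash
python3 -m crank '[{"dp":[0.001,0.005,0.055],"delta_rot":[0,0,0],"fingers":-1},{"dp":[0,0,0.055],"delta_rot":[0,0,0],"fingers":-1},{"dp":[0,0,0.055],"delta_rot":[0,0,0],"fingers":-1},{"dp":[0,0,0.035],"delta_rot":[0,0,0],"fingers":-1},{"dp":[0,0,0],"delta_rot":[0,0,0],"fingers":-1},{"dp":[0,0,0.025],"delta_rot":[0,0,0],"fingers":-1},{"dp":[0,0,0.025],"delta_rot":[0,0,0],"fingers":-1},{"dp":[0,0,0.02],"delta_rot":[0,0,0],"fingers":-1},{"dp":[0,0,0.02],"delta_rot":[0,0,0],"fingers":-1},{"dp":[0,0,0],"delta_rot":[0,0,0],"fingers":-1}]';python3 -c "
from h import *
s=manip.sense();print(inJ(s['tcp_pos']))"
python3 -m crank '[{"dp":[0,0,0.005],"delta_rot":[0,0,0],"fingers":-1},{"dp":[0,0,0],"delta_rot":[0,0,0],"fingers":-1}]'|grep -E "tcp|force: \["; python3 -m crank '[{"dp":[0,0,0.004],"delta_rot":[0,0,0],"fingers":-1},{"dp":[0,0,0],"delta_rot":[0,0,0],"fingers":-1}]'|grep -E "tcp|force: \["; python3 -m crank '[{"dp":[0,0,0.003],"delta_rot":[0,0,0],"fingers":-1},{"dp":[0,0,0],"delta_rot":[0,0,0],"fingers":-1}]'|grep -E "tcp|force: \["
```

```text
t: 45.28
tcp_pos: [0.6147, 0.041, 0.1235]
tool_rot: [0.599, 0.801, -0.001, -0.001]
force: [-0.7, 0.3, -2.4]
finger_gap: 0.081
gripper_force: 60.2
[-0.00118751 -0.07315058  0.12353312]
tcp_pos: [0.6159, 0.041, 0.1229]
force: [0.5, 0.1, -2.5]
tcp_pos: [0.6159, 0.041, 0.1213]
force: [-0.6, -0.5, -3.9]
tcp_pos: [0.6161, 0.0409, 0.1206]
force: [-1.7, 0.4, 2.5]
```

Landed on the floor. Release, lift and check.

```bash
python3 -m crank '[{"dp":[0,0,0.002],"delta_rot":[0,0,0],"fingers":-1},{"dp":[0,0,0],"delta_rot":[0,0,0],"fingers":-0.34},{"dp":[0,0,0],"delta_rot":[0,0,0],"fingers":-0.34},{"dp":[0,0,0],"delta_rot":[0,0,0],"fingers":-0.34},{"dp":[0,0,-0.06],"delta_rot":[0,0,0],"fingers":-0.34},{"dp":[0,0,-0.07],"delta_rot":[0,0,0],"fingers":-0.34},{"dp":[0,0,-0.08],"delta_rot":[0,0,0],"fingers":-0.34},{"dp":[0,0,-0.08],"delta_rot":[0,0,0],"fingers":-0.34},{"dp":[0,0,-0.08],"delta_rot":[0,0,0],"fingers":-0.34},{"dp":[0,0,-0.08],"delta_rot":[0,0,0],"fingers":-0.34},{"dp":[0,0,-0.08],"delta_rot":[0,0,0],"fingers":-0.34},{"dp":[0,0,-0.04],"delta_rot":[0,0,0],"fingers":-0.34}]' >/dev/null; python3 -m crank '[{"dp":[0,0,0],"delta_rot":[0,0,0],"fingers":0},{"dp":[0,0,0],"delta_rot":[0,0,0],"fingers":0},{"dp":[0,0,0],"delta_rot":[0,0,0],"fingers":0},{"dp":[0,0,0],"delta_rot":[0,0,0],"fingers":0}]'; python3 -c "
from h import *
m,p,d=snap('wrist','w17');rim(m,p,d)
quads(m,p,d,(.47,.8,-.1,.25),(.07,.09))
m,p,d=snap('top','top2')
print(yaw(),inJ(manip.sense()['tcp_pos']),dp(*J(0,.334,.3)))"
```

```text
t: 47.12
tcp_pos: [0.6149, 0.041, 0.4012]
tool_rot: [0.599, 0.801, -0.001, -0.002]
force: [0.0, -0.7, 0.4]
finger_gap: 0.502
gripper_force: 0.0
rim ((0.5954307317733765, 0.1102498471736908), (0.13839775323867798, 0.25908657908439636), 16.51241111755371) jig [-0.0002 -0.0013  0.0634] 7500
c [0.582  0.1625] yaw 0.174 len 0.1109 heel 0.097 toe 0.0965 z 0.0772 jig [0.0016 0.0526 0.0772] relyaw -0.111 4428
c [0.6027 0.0905] yaw 0.288 len 0.1098 heel 0.0601 toe 0.0363 z 0.0772 jig [ 0.0012 -0.0223  0.0772] relyaw 0.003 1806
c [0.6166 0.0409] yaw -2.858 len 0.11 heel 0.0612 toe 0.036 z 0.0771 jig [ 0.0007 -0.0738  0.0771] relyaw 3.14 1715
1.8582575191963853 [-0.00075884 -0.07330945  0.40135169] [0.8143 0.0043 0.204 ]
```

View pics/w17.png

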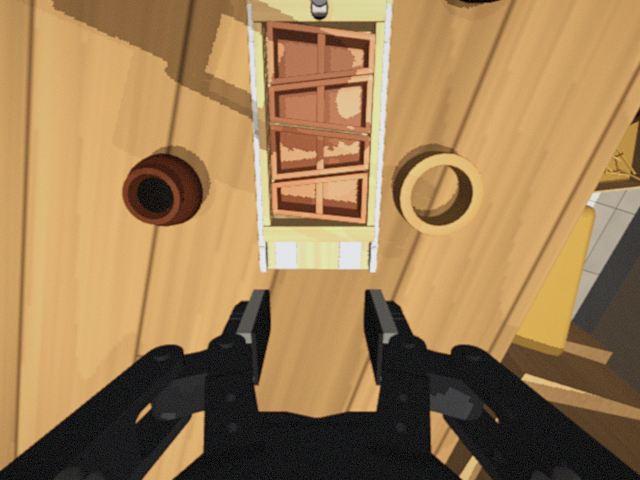

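All four planters lie in a close, alternating row (rows 25–222), every rim 77 mm up, and the foot is on the end board at (319,8). Next I open the clamp.

```bash
python3 -m crank '[{"dp":[0.0679,0.0004,0.017],"delta_rot":[0,0,0],"fingers":0},{"dp":[0.0679,0.0004,0.017],"delta_rot":[0,0,0],"fingers":0},{"dp":[0.0679,0.0004,0.017],"delta_rot":[0,0,0],"fingers":0},{"dp":[0.0679,0.0004,0.017],"delta_rot":[0,0,0],"fingers":0},{"dp":[0.0679,0.0004,0.017],"delta_rot":[0,0,0],"fingers":0},{"dp":[0.0679,0.0004,0.017],"delta_rot":[0,0,0],"fingers":0},{"dp":[0.0679,0.0004,0.017],"delta_rot":[0,0,0],"fingers":0},{"dp":[0.0679,0.0004,0.017],"delta_rot":[0,0,0],"fingers":0},{"dp":[0.0679,0.0004,0.017],"delta_rot":[0,0,0],"fingers":0},{"dp":[0.0679,0.0004,0.017],"delta_rot":[0,0,0],"fingers":0},{"dp":[0.0679,0.0004,0.017],"delta_rot":[0,0,0],"fingers":0},{"dp":[0.0679,0.0004,0.017],"delta_rot":[0,0,0],"fingers":0}]' >/dev/null; python3 -m crank '[{"dp":[0,0,0],"delta_rot":[0,0,0],"fingers":0},{"dp":[0,0,0],"delta_rot":[0,0,0],"fingers":0},{"dp":[0,0,0],"delta_rot":[0,0,0],"fingers":0},{"dp":[0,0,0.065],"delta_rot":[0,0,0],"fingers":0},{"dp":[0,0,0.065],"delta_rot":[0,0,0],"fingers":0},{"dp":[0,0,0.065],"delta_rot":[0,0,0],"fingers":0},{"dp":[0,0,0.065],"delta_rot":[0,0,0],"fingers":0},{"dp":[0,0,0],"delta_rot":[0,0,0],"fingers":0},{"dp":[0,0,0],"delta_rot":[0,0,0],"fingers":0}]'; python3 -c "
from h import *
print(inJ(manip.sense()['tcp_pos']))"; python3 -m crank '[{"dp":[0,0,0.004],"delta_rot":[0,0,0],"fingers":-0.9},{"dp":[0,0,0],"delta_rot":[0,0,0],"fingers":-0.9},{"dp":[0,0,0],"delta_rot":[0,0,0],"fingers":-0.9},{"dp":[0,0,0],"delta_rot":[0,0,0],"fingers":-0.9},{"dp":[0,0,0],"delta_rot":[0,0,0],"fingers":-0.9},{"dp":[0,0,0],"delta_rot":[0,0,0],"fingers":-0.9}]' 35; python3 -c "
from h import *
g=inJ(manip.sense()['tcp_pos']);print(g)
r=np.hypot(g[1]-.219,.0115);a0=.1
a=np.linspace(a0,1.80,25);P=np.c_[.219+r*np.cos(a),-(.098+r*np.sin(a))];print(r,(np.diff(P,axis=0)/.5).round(4).tolist())"
```

```text
t: 48.97
tcp_pos: [0.5024, 0.4305, 0.17]
tool_rot: [0.599, 0.801, -0.002, -0.001]
force: [0.7, 0.5, -0.3]
finger_gap: 0.502
gripper_force: 0.0
[0.00057917 0.33213603 0.17004265]
t: 49.47
tcp_pos: [0.5013, 0.4317, 0.1719]
tool_rot: [0.599, 0.801, -0.001, -0.0]
force: [-4.3, -3.0, 3.7]
finger_gap: 0.225
gripper_force: 38.3
[-1.23351777e-04  3.33587562e-01  1.71938593e-01]
0.11516318586970668 [[-0.0022, -0.0162], [-0.0033, -0.016], [-0.0045, -0.0157], [-0.0056, -0.0153], [-0.0066, -0.0149], [-0.0077, -0.0144], [-0.0087, -0.0138], [-0.0096, -0.0132], [-0.0105, -0.0125], [-0.0114, -0.0117], [-0.0122, -0.0108], [-0.0129, -0.01], [-0.0136, -0.009], [-0.0142, -0.008], [-0.0147, -0.007], [-0.0152, -0.0059], [-0.0156, -0.0049], [-0.0159, -0.0037], [-0.0161, -0.0026], [-0.0162, -0.0015], [-0.0163, -0.0003], [-0.0163, 0.0008], [-0.0162, 0.002], [-0.016, 0.0031]]
```

```bash
python3 -m crank '[{"dp":[-0.0022,0,-0.0162],"delta_rot":[0,0,0],"fingers":-0.9},{"dp":[-0.0033,0,-0.016],"delta_rot":[0,0,0],"fingers":-0.9},{"dp":[-0.0045,0,-0.0157],"delta_rot":[0,0,0],"fingers":-0.9},{"dp":[-0.0056,0,-0.0153],"delta_rot":[0,0,0],"fingers":-0.9},{"dp":[-0.0066,0,-0.0149],"delta_rot":[0,0,0],"fingers":-0.9},{"dp":[-0.0077,0,-0.0144],"delta_rot":[0,0,0],"fingers":-0.9},{"dp":[-0.0087,0,-0.0138],"delta_rot":[0,0,0],"fingers":-0.9},{"dp":[-0.0096,0,-0.0132],"delta_rot":[0,0,0],"fingers":-0.9},{"dp":[-0.0105,0,-0.0125],"delta_rot":[0,0,0],"fingers":-0.9},{"dp":[-0.0114,0,-0.0117],"delta_rot":[0,0,0],"fingers":-0.9},{"dp":[-0.0122,0,-0.0108],"delta_rot":[0,0,0],"fingers":-0.9},{"dp":[-0.0129,0,-0.01],"delta_rot":[0,0,0],"fingers":-0.9}]'; python3 -m crank '[{"dp":[-0.0136,0,-0.009],"delta_rot":[0,0,0],"fingers":-0.9},{"dp":[-0.0142,0,-0.008],"delta_rot":[0,0,0],"fingers":-0.9},{"dp":[-0.0147,0,-0.007],"delta_rot":[0,0,0],"fingers":-0.9},{"dp":[-0.0152,0,-0.0059],"delta_rot":[0,0,0],"fingers":-0.9},{"dp":[-0.0156,0,-0.0049],"delta_rot":[0,0,0],"fingers":-0.9},{"dp":[-0.0159,0,-0.0037],"delta_rot":[0,0,0],"fingers":-0.9},{"dp":[-0.0161,0,-0.0026],"delta_rot":[0,0,0],"fingers":-0.9},{"dp":[-0.0162,0,-0.0015],"delta_rot":[0,0,0],"fingers":-0.9},{"dp":[-0.0163,0,-0.0003],"delta_rot":[0,0,0],"fingers":-0.9},{"dp":[-0.0163,0,0.0008],"delta_rot":[0,0,0],"fingers":-0.9},{"dp":[-0.0162,0,0.002],"delta_rot":[0,0,0],"fingers":-0.9},{"dp":[0,0,0],"delta_rot":[0,0,0],"fingers":-0.9}]'; python3 -c "
from h import *
g=inJ(manip.sense()['tcp_pos'])-[0,0,.058];print(g,np.arctan2(g[2]-.098,g[1]-.219)-.1)"
```

```text
t: 50.47
tcp_pos: [0.5148, 0.386, 0.2515]
tool_rot: [0.598, 0.801, -0.001, -0.001]
force: [-4.4, -2.7, -10.2]
finger_gap: 0.223
gripper_force: 35.9
t: 51.47
tcp_pos: [0.5384, 0.305, 0.2734]
tool_rot: [0.599, 0.801, -0.0, -0.002]
force: [-9.3, 0.2, -0.1]
finger_gap: 0.226
gripper_force: 37.3
[-1.23743586e-04  2.01631408e-01  2.15429875e-01] 1.6176377978987437
```

Open at about 1.6 rad. Release, lift straight up, and check.

```bash
python3 -m crank '[{"dp":[0,0,0],"delta_rot":[0,0,0],"fingers":0},{"dp":[0,0,0],"delta_rot":[0,0,0],"fingers":0},{"dp":[0,0,0],"delta_rot":[0,0,0],"fingers":0},{"dp":[0,0,0],"delta_rot":[0,0,0],"fingers":0},{"dp":[0,0,-0.05],"delta_rot":[0,0,0],"fingers":0},{"dp":[0,0,-0.07],"delta_rot":[0,0,0],"fingers":0},{"dp":[0,0,-0.07],"delta_rot":[0,0,0],"fingers":0},{"dp":[0,0,-0.07],"delta_rot":[0,0,0],"fingers":0},{"dp":[-0.07,0,-0.03],"delta_rot":[0,0,0],"fingers":0},{"dp":[-0.07,0,0],"delta_rot":[0,0,0],"fingers":0},{"dp":[-0.07,0,0],"delta_rot":[0,0,0],"fingers":0},{"dp":[-0.07,0,0],"delta_rot":[0,0,0],"fingers":0}]' >/dev/null; python3 -m crank '[{"dp":[-0.07,0,0],"delta_rot":[0,0,0],"fingers":0},{"dp":[-0.07,0,0],"delta_rot":[0,0,0],"fingers":0},{"dp":[0,0,0],"delta_rot":[0,0,0],"fingers":0},{"dp":[0,0,0],"delta_rot":[0,0,0],"fingers":0},{"dp":[0,0,0],"delta_rot":[0,0,0],"fingers":0},{"dp":[0,0,0],"delta_rot":[0,0,0],"fingers":0}]'; python3 -c "
from h import *
m,p,d=snap('wrist','w18');rim(m,p,d)
quads(m,p,d,(.47,.8,-.1,.25),(.07,.09))
P,k=red(m,p,d);P=P[P[:,1]>.15];print(len(P),np.percentile(P,[2,50,98],0).round(3))
m,p,d=snap('top');P,k=red(m,p,d);P=P[P[:,1]>.15];print(len(P),np.percentile(P,[2,50,98],0).round(3) if len(P) else 0)"
```

```text
t: 52.97
tcp_pos: [0.5995, 0.1047, 0.4171]
tool_rot: [0.598, 0.801, 0.0, 0.0]
force: [-0.4, 0.7, 0.3]
finger_gap: 0.503
gripper_force: 0.0
rim ((0.5950549244880676, 0.11122424900531769), (0.13813365995883942, 0.2614738345146179), 16.543601989746094) jig [-0.0003 -0.0003  0.0633] 6209
c [0.589  0.1381] yaw 1.849 len 0.1471 heel 0.1114 toe 0.1108 z 0.0771 jig [0.0015 0.0272 0.0771] relyaw 1.564 4939
c [0.6164 0.0412] yaw -2.856 len 0.1096 heel 0.0607 toe 0.0365 z 0.0769 jig [ 0.0006 -0.0735  0.0769] relyaw -3.141 1478Traceback (most recent call last):
  File "<string>", line 5, in <module>
    P,k=red(m,p,d);P=P[P[:,1]>.15];print(len(P),np.percentile(P,[2,50,98],0).round(3))
                       ~^^^^^
IndexError: too many indices for array: array is 1-dimensional, but 2 were indexed
```

View pics/w18.png

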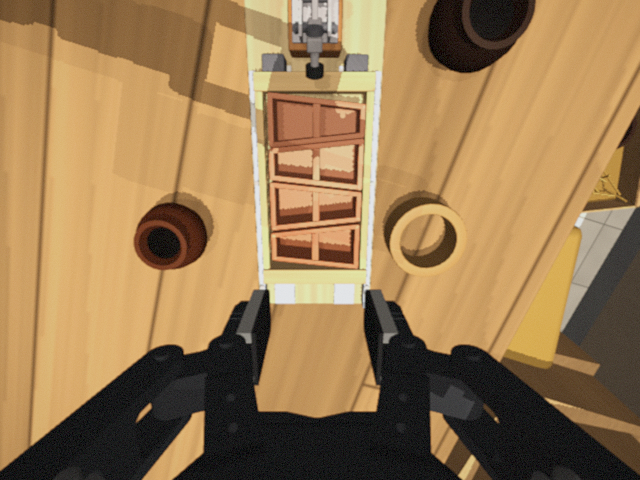

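The clamp arm is raised (foot at (314,70)), the crate is against the stops, and the row is intact at rows 95–268. One numeric check of the handle from the side and top cameras, then I hand in.

```bash
python3 -c "
from h import *
ok=0
for n in('top','side'):
    m,p,d=snap(n);P,k=red(m,p,d)
    if len(P):
        P=P[(abs(P[:,0])<.05)&(P[:,1]>.1)&(P[:,1]<.4)];print(n,len(P))
        if len(P)>10:
            print(np.percentile(P,[5,50,95],0).round(3));ok|=np.percentile(P[:,2],95)>.21
print(ok)
if ok:print(manip.sign_off())"
```

```text
top 70
[[-0.01   0.208  0.174]
 [-0.003  0.211  0.229]
 [ 0.007  0.22   0.238]]
side 307
[[-0.011  0.219  0.161]
 [-0.004  0.225  0.201]
 [ 0.005  0.228  0.234]]
1
the job is handed in; nothing more can be done
None
```

The job is handed in: the crate stands against both stops with all four planters in one close alternating row, the clamp is open (handle about 1.5 rad against the 1.35 needed), and the arm never went near the jars or the tape roll; sign-off returned no verdict.

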